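Pack the glaze pots, button the lid and rake its joint

ROBOT

A 7-joint arm with a two-finger parallel gripper is mounted at the origin on the work surface. World frame = base frame: x ahead of the robot, y to its left, z up, the work surface at z = 0. Lengths are in m, angles in rad, forces in N, time in s.
With the tool pointing down it reaches from about 0.425 to 0.875 m from the base axis. Payload 9.9 kg.
Tool frame: the origin (TCP) lies between the finger pads; the fingertips stand 11 mm ahead of it and the grasp point (between the pads) lies 8 mm behind it; z points along the fingers, y is the line along which they close (so a half turn about z gives the same grasp; the last joint's range is limited). The gripper opens to 85 mm and grips with 20 to 120 N. Pads are 22 mm wide; open, the fingers measure 114 mm over their backs; the gripper's body (76 mm by 85 mm) begins 54 mm behind the grasp point. The pads swing forward as they close: fully open they stand 13 mm farther back than shut.
Start: joints at [1.124, 0.576, 0.025, 1.437, -0.015, 1.129, -0.057], TCP at [0.24, -0.631, 0.242] pointing down, gripper open.
Joint ranges: [-2.76, 2.76], [-0.34, 2.15], [-1.52, 1.57], [0.19, 2.46], [-1.09, 4.23], [0.17, 1.99], [-2.82, 2.82]. Speed limits (rad/s): [2.22, 2.22, 3.01, 3.01, 3.14, 3.14, 3.14].

INTERFACE

Orientations are given as a unit quaternion [w, x, y, z].
In Python, from rig import * gives the robot as it stands. The module is installed in compiled form; this text tells all that it offers.
- The arm moves only by the shell command python3 -m jog 'ROWS'. ROWS is a JSON object of lists of equal length, an entry for each row: "jaw": the finger opening in mm, from 0 to 85.4; "slide": the shift along the tool's x, y, z scaled (see below), a list of three; "spin": the turn about the tool's z scaled (see below). A call has 1 to 12 rows; each row shifts and turns the commanded pose from where the row before left it, along the tool's axes as they then stand; what a row does not reach is not made up. The controller multiplies each number of a shift by 0.15 m and each number of a turn by 360 degrees. A row lasts 1/10 s, in which the tool goes at most 50 mm and 8.59 degrees, less where a joint would pass 70% of its speed; a pose out of reach is approached as far as the arm can. A call with a number of a shift or a turn outside -1 to 1 is refused whole. A call with a gripper value outside its range is refused whole. The fingers move at their own pace and stop on an object; the grip force is fixed at half the most. Time passes only in rows, so rows that do not move let the fingers close. It gives the time, the measured TCP pose, the force, the opening and the grip force at its end, in the units of the state.
- get_obs(): the state, without advancing time (a new reading comes with each control period).
- capture(name): name is "side" or "top"; returns (picture, depth): 420x560x3 uint8, red, green, blue; 420x560 float32, m along the optical axis (not along the pixel's ray), 0 where there is no reading.
- camera_model(name): a dict with "fx", "fy", "cx", "cy" (pixels), "rvec" (rotation vector, rad) and "tvec" (3), from world to camera coordinates, as OpenCV has them. Camera axes: x right, y down, z forward; pixel columns grow to the right and rows downward; lengths in m; the calibration is good to about 2 mm. A picture is of the moment at which its call begins. camera_model takes no time and is no camera call.
- finish_job(): hands the job in; it is judged then, once.
The state is a dict: "clock": time; "q": joint angles; "qvel": joint speeds; "effort": joint torques, N m; "ee_pos": TCP position; "eef_rot": TCP orientation; "ft_force": force on the tool from outside, world axes, zero at the start; "ft_torque": the same for the moment, N m; "opening": finger opening in m; "grip_force": force on a finger pad.
Only numpy, scipy, OpenCV 4.12 (cv2) and the standard library are available. Lean on these libraries where they do the work, as an engineer would, in place of code of your own. Each camera call takes 0.05 s, during which the arm holds its last target. There are 200 camera calls.

TASK

Stand every little glaze pot from the bench upright inside the wooden sample case, then shut the lid fully and turn the turnbutton square across it. Then take the stylus from its stand and rake the lid joint slowly (about 3 cm a second) with its point down in the groove: start at the hinge end of the side away from the turnbutton, come forward along that side, round the corner and along the whole front. Hang the stylus back in its stand, and leave the other ware on the bench alone.

Things in the scene. Friction and masses are not known exactly. Their poses are not given: they have to be found in the camera images.
- case: Fixed light-wood case, 60 mm high. Origin on the bench under the lid opening's centre; x to the hinge side (away from the robot), y to the side without turnbutton. Outside x -100 to 95, y -160 to 130 mm; cavity x -65 to 65, y -95 to 95 mm, floor z 6, ledge z 52 mm. With the lid shut a joint groove 10 mm wide, 8 mm deep runs round it: side centre line y 105, front centre line x -75 mm.
- lid (a joint): Plywood lid, 142 x 200 x 8 mm, no handle, hinged on its far edge about the case's y axis. 0 = shut, its top flush with the rim (z 60 mm); 1.57 upright; starts 1.8 to 2.0, leaning back away from the robot; stop 2.05. Stiff hinge, about 0.4 N m: it stays at any angle; push it shut from behind and press it fully down (about 8 N near the free edge).
- hinge (a point): Middle of the lid's hinge line, at the level of the lid's outer face: (72, 0, 60) mm in the case's frame.
- lid_edge (a point): Middle of the lid's free edge on the outer (upper) face, 142 mm from the hinge line.
- turnbutton (a joint): Steel bar 70 x 16 x 7 mm on the wide rim at the case's -y side, on a vertical pivot. 0 = parked along the rim, pointing to the hinge side; grows counterclockwise from above; 1.57 = square across the lid (case +y); stop 1.6. Starts 0 to 0.3. Friction 0.04 N m; stays where left.
- button_pivot (a point): Pivot of the turnbutton, on the bar's upper face, 68 mm above the bench; (-20, -135, 68) mm in the case's frame.
- button_knob (a point): Foot of the black upright round knob (14 mm diameter, 28 mm tall) on the turnbutton's bar, 50 mm from the pivot, at the bar's upper face; the point turns with the bar.
- seam_start (a point): Groove floor, 8 mm below lid and rim tops, side away from the turnbutton, near the hinge: (55, 105, 52) mm in the case's frame. The pass begins here.
- seam_side (a point): Groove floor half way along that side: (-10, 105, 52) mm.
- seam_corner (a point): Groove floor at the front corner of that side: (-75, 105, 52) mm.
- seam_front (a point): Groove floor half way along the front (robot's side): (-75, 5, 52) mm.
- seam_end (a point): Groove floor at the turnbutton's end of the front: (-75, -95, 52) mm. The pass ends here.
- stand: Fixed light-wood stand, 80 x 80 mm, 90 mm high: a top plate with a 22 mm square hole through its middle, carried by side walls, open front and back. Origin on the bench under the hole.
- stylus: Stylus 140 mm long, 60 g, hanging upright in the stand by its collar. Origin at its point, z up along it: point 4 mm diameter to z 20, shank 8 mm to z 75, brass collar 36 mm from 75 to 80, square dark-wood handle 18 x 18 mm from 80 to 140 mm (faces along its x and y). Hung up, the collar lies on the stand's top, the point 15 mm above the bench.
- stylus_tip (a point): The stylus's point (same as its origin).
- stylus_grip (a point): On the stylus's handle, 115 mm above the point: where to grip.
- pot1: Small white ceramic glaze pot with a flat cork lid, 42 mm diameter, 36 mm tall overall, about 80 g. Origin at the centre of its underside, z up. Two to four of the four pots are present, standing on the bench to the right of the case.
- pot2: Small white ceramic glaze pot with a flat cork lid, 42 mm diameter, 36 mm tall overall, about 80 g. Origin at the centre of its underside, z up. Two to four of the four pots are present, standing on the bench to the right of the case.
- pot3: Small white ceramic glaze pot with a flat cork lid, 42 mm diameter, 36 mm tall overall, about 80 g. Origin at the centre of its underside, z up. Two to four of the four pots are present, standing on the bench to the right of the case.
- pot4: Small white ceramic glaze pot with a flat cork lid, 42 mm diameter, 36 mm tall overall, about 80 g. Origin at the centre of its underside, z up. Two to four of the four pots are present, standing on the bench to the right of the case.
- mug: White mug, 76 mm across, 75 mm tall, a bystander. Origin under its centre.
- bowl: White bowl, 110 mm across, 50 mm tall, a bystander. Origin under its centre.
- vase: White bud vase, 72 mm across, 95 mm tall, a bystander. Origin under its centre.
Not all that is in view belongs to the job. Leave any green, pink or red look-alike of the pot3 alone.

How it is judged:
By the outcome, as a careful person would: the job done as asked, in the order asked, and still so for the second after the job is handed in, with the robot touching nothing.
Of pot1, pot2, pot3, pot4 only 2 to 4 are there at a start; the rules pass over those that are not, and their reading is None.
At some moment in a run one of pot1, pot2, pot3, pot4 may be knocked a few centimetres aside while the robot is not near it.
It also fails if it takes over 210 s, if anything falls off the work surface, if the arm or the gripper's body presses on something with over 40 N, if the wrist force passes 120 N, or if a joint passes its speed limit or range.

## Working session

There is one attempt and no reset: what is moved stays moved. The work goes in short steps, Python scripts to look and compute and a shell command to move; the robot and the scene stay as the last step left them, time stands still between calls to the robot, and variables do not carry over. Pictures are saved under pics/ and viewed, at most 14 in all, crops included, and the job is handed in when it is done.

```bash
mkdir -p pics; ls
cat > h.py <<'E'
from rig import *
import numpy as np, cv2
from scipy.spatial.transform import Rotation as R
def cam(n):
    m=camera_model(n);K=np.array([[m['fx'],0,m['cx']],[0,m['fy'],m['cy']],[0,0,1]])
    Rm=cv2.Rodrigues(np.array(m['rvec'],float))[0];return K,Rm,np.array(m['tvec'],float).ravel()
def ray(n,u,v,z):
    K,Rm,t=cam(n);o=-Rm.T@t;d=Rm.T@np.linalg.inv(K)@np.array([u,v,1.]);return o+d*(z-o[2])/d[2]
def proj(n,p):
    K,Rm,t=cam(n);q=K@(Rm@np.array(p,float)+t);return q[:2]/q[2]
def cloud(n,dep):
    K,Rm,t=cam(n);v,u=np.indices(dep.shape);P=np.stack([(u-K[0,2])/K[0,0]*dep,(v-K[1,2])/K[1,1]*dep,dep],-1)
    return (P-t)@Rm
def shot(n,f):
    im,d=capture(n);cv2.imwrite('pics/'+f,im[:,:,::-1]);np.save('pics/'+f+'.npy',d);return im,d
E
python3 - <<'E'
from h import *
for n in('top','side'):
    shot(n,n+'1.png');K,Rm,t=cam(n);print(n,K[0,0],-Rm.T@t,Rm.tolist())
o=get_obs();print(o)
E
```

```text
pics
top 399.7296363445985 [ 0.33919419 -0.01760651  0.9895656 ] [[0.10309538959044817, -0.9946708838277711, -0.0010832868849558197], [-0.9668910894906018, -0.09996036162543087, -0.23479682103340055], [0.2334372757484792, 0.025253890175462854, -0.9720438669741887]]
side 513.1289464607889 [0.38365118 0.87743997 1.18375847] [[-0.9856873506250576, -0.16844572942663627, 0.00681784831769771], [-0.13348781363089623, 0.7551477783846033, -0.6418199408033689], [0.10296334507871138, -0.6335438966944005, -0.7668250651429417]]
{'clock': 0.1, 'q': array([ 1.12415049,  0.5764428 ,  0.02485256,  1.43782994, -0.01497862,
        1.12899409, -0.05654007]), 'qvel': array([ 0.00038373, -0.0016118 , -0.00067874, -0.00344177, -0.00258427,
       -0.00011667, -0.00059767]), 'effort': array([ 6.78454686e-03, -7.67307186e+01,  2.25799240e+00, -2.86606300e+01,
        1.58509822e-02,  8.60164437e-03,  1.35464077e-06]), 'ee_pos': array([ 0.23944168, -0.63068689,  0.24153042]), 'eef_rot': array([-7.22103917e-04,  9.83587938e-01,  1.80427861e-01, -1.82363964e-04]), 'ft_force': array([ 0.71674777, -0.35900938,  0.52951414]), 'ft_torque': array([-0.05874832,  0.0252562 , -0.036819  ]), 'grip_force': 0.0, 'opening': 0.08586978285330484}
```

View pics/top1.png

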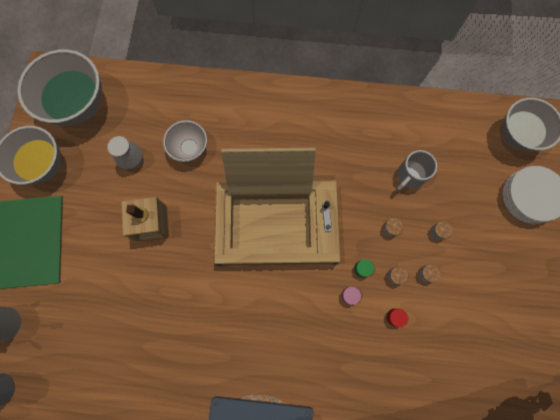

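View pics/side1.png

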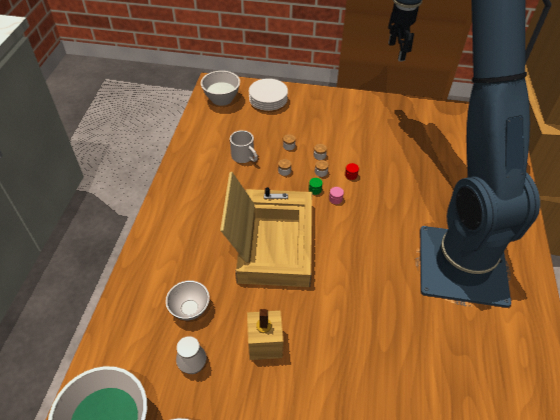

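The top view shows four cork-lidded pots at (394,227), (442,231), (399,276) and (431,274). The look-alikes are green (365,269), pink (352,296) and red (398,318). The case is at about (277,222), with the turnbutton on its right rim at (327,215). The stand is at (142,217) with the stylus at (134,211). I'll measure these and confirm the pots in a crop.

Run:
```python
from h import *
im=cv2.imread('pics/top1.png');d=np.load('pics/top1.png.npy');C=cloud('top',d)
cv2.imwrite('pics/crop1.png',cv2.resize(im[200:340,200:470],None,fx=2.9,fy=2.9,interpolation=cv2.INTER_CUBIC))
ims=cv2.imread('pics/side1.png');ds=np.load('pics/side1.png.npy');Cs=cloud('side',ds)
cv2.imwrite('pics/crop2.png',cv2.resize(ims[120:360,210:380],None,fx=2.5,fy=2.5,interpolation=cv2.INTER_CUBIC))
# pots: depth points at z 0.025..0.042
for nm,CC in(('top',C),('side',Cs)):
    m=((CC[...,2]>.031)&(CC[...,2]<.042)&(CC[...,1]<-.14)&(CC[...,1]>-.5)&(CC[...,0]>.2)&(CC[...,0]<.75)).astype(np.uint8)
    n,L,st,ce=cv2.connectedComponentsWithStats(m)
    for i in range(1,n):
        if st[i,4]>25:
            P=CC[L==i];print(nm,ce[i].round(0),st[i,4],P.mean(0).round(4),'ray',ray(nm,*ce[i],.036).round(4)[:2],np.ptp(P,0).round(3))
# case rim
for nm,CC in(('top',C),('side',Cs)):
    P=CC.reshape(-1,3);m=(abs(P[:,2]-.06)<.005)&(P[:,0]>.3)&(P[:,0]<.7)&(abs(P[:,1])<.25)
    Q=P[m][:,:2].astype(np.float32);print(nm,len(Q),cv2.minAreaRect(Q*1000),cv2.boxPoints(cv2.minAreaRect(Q*1000)).round(1).tolist())
    m=(abs(P[:,2]-.09)<.005)&(P[:,1]>.2)&(P[:,1]<.5)&(P[:,0]>.3)&(P[:,0]<.6)
    Q=P[m][:,:2].astype(np.float32);print('stand',len(Q),cv2.minAreaRect(Q*1000),Q.mean(0))
    m=(abs(P[:,2]-.155)<.004)&(P[:,1]>.2)&(P[:,1]<.5)&(P[:,0]>.3)&(P[:,0]<.6)
    Q=P[m][:,:2].astype(np.float32);print('handle top',len(Q),len(Q) and (Q.mean(0),cv2.minAreaRect(Q*1000)))
    m=(P[:,2]>.088)&(P[:,2]<.1)&(P[:,1]<-.0)&(P[:,1]>-.25)&(P[:,0]>.4)&(P[:,0]<.54)
    Q=P[m];print('knob',len(Q),len(Q) and Q.mean(0))
```

```text
top [424. 163.] 46 [ 0.7141 -0.3448  0.0371] ray [ 0.7145 -0.3452] [0.043 0.04  0.011]
top [394. 226.] 234 [ 0.5442 -0.2739  0.0366] ray [ 0.5443 -0.2741] [0.04  0.04  0.011]
top [443. 229.] 234 [ 0.5486 -0.3921  0.0368] ray [ 0.5488 -0.3924] [0.04 0.04 0.01]
top [365. 267.] 244 [ 0.4377 -0.2097  0.0368] ray [ 0.4378 -0.2099] [0.04 0.04 0.01]
top [431. 273.] 252 [ 0.4414 -0.3643  0.0367] ray [ 0.4414 -0.3646] [0.04  0.04  0.011]
top [399. 275.] 254 [ 0.4283 -0.2894  0.0369] ray [ 0.4283 -0.2897] [0.041 0.041 0.01 ]
top [352. 295.] 258 [ 0.3712 -0.1825  0.0368] ray [ 0.3712 -0.1827] [0.041 0.04  0.009]
top [398. 317.] 272 [ 0.3321 -0.2925  0.0367] ray [ 0.332  -0.2927] [0.041 0.04  0.01 ]
side [288. 139.] 90 [ 0.5496 -0.3878  0.0354] ray [ 0.5495 -0.3872] [0.039 0.049 0.011]
side [241. 140.] 47 [ 0.7026 -0.3521  0.0361] ray [ 0.7026 -0.3522] [0.052 0.026 0.01 ]
side [320. 148.] 90 [ 0.4421 -0.3606  0.0355] ray [ 0.4421 -0.3601] [0.04  0.042 0.011]
side [237. 153.] 36 [ 0.7019 -0.2896  0.0367] ray [ 0.7021 -0.2903] [0.053 0.022 0.01 ]
side [284. 164.] 106 [ 0.5459 -0.2695  0.0354] ray 
[... 815 characters left out ...]
3262, 0.3201384], dtype=float32), ((500.0779113769531, 320.66583251953125), (17.747072219848633, 18.542171478271484), 3.2586376667022705))
knob 0 0
side 1852 ((525.1793823242188, 10.673538208007812), (195.0398406982422, 296.24273681640625), 6.6473708152771) [[411.20001220703125, 146.5], [445.5, -147.6999969482422], [639.2000122070312, -125.19999694824219], [604.9000244140625, 169.10000610351562]]
stand 897 ((498.8763122558594, 324.5469055175781), (79.8387451171875, 82.4609375), 13.481395721435547) [0.4977244  0.32912457]
handle top 60 (array([0.501007 , 0.3236359], dtype=float32), ((501.2967529296875, 323.2160949707031), (17.729074478149414, 19.550457000732422), 0.5384786128997803))
knob 0 0
```

View pics/crop1.png

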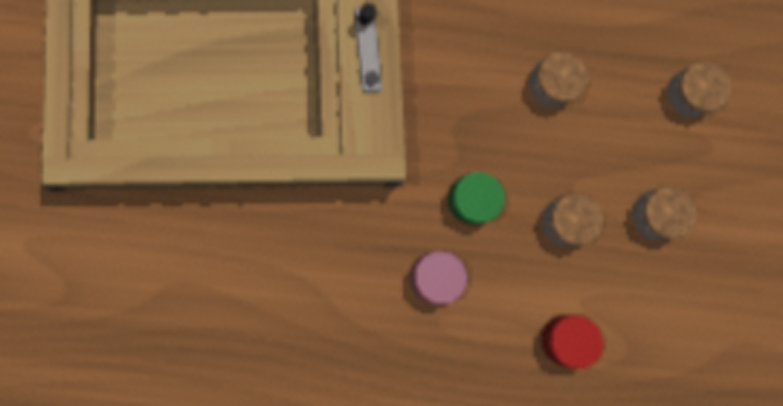

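The crop shows four brown corks. Green, pink and red are plain-coloured lids, so they are not ours. The two views agree to about 3 mm, and the case measures 195 x 290 mm at a yaw of 6.6°, as it should. I'll turn the tool so its y lies along case x, then start on the pots.

```bash
cat >> h.py <<'E'
YAW=np.radians(6.63);EX=np.array([np.cos(YAW),np.sin(YAW)]);EY=np.array([-EX[1],EX[0]]);O=np.array([.5252,.0254])
def w(x,y): return O+(x*EX+y*EY)/1000
def c(p): q=np.array(p[:2])-O; return np.array([q@EX,q@EY])*1000
def pose():
    o=get_obs();q=np.array(o['eef_rot']);return o,R.from_quat(q[[1,2,3,0]])
def go(xy,z):
    o,r=pose();d=np.array([*xy,z])-o['ee_pos'];s=r.inv().apply(d)/.15
    y=r.as_matrix()[:,1];print('to',np.round(xy,4),z,'slide total',s.round(3),'yaw err deg',round(np.degrees(np.arctan2(y[1],y[0])-YAW),2))
def pots(show=True):
    out=[]
    for nm in('top','side'):
        im,d=capture(nm);CC=cloud(nm,d);hsv=cv2.cvtColor(im,cv2.COLOR_RGB2HSV)
        m=((CC[...,2]>.031)&(CC[...,2]<.042)&(CC[...,1]<-.12)&(CC[...,1]>-.5)&(CC[...,0]>.2)&(CC[...,0]<.68)).astype(np.uint8)
        n,L,st,ce=cv2.connectedComponentsWithStats(m)
        for i in range(1,n):
            if st[i,4]>60: print(nm,ce[i].round(),st[i,4],CC[L==i].mean(0).round(4)[:2],'rgb',im[L==i].mean(0).round())
E
python3 - <<'E'
from h import *
print('lid etc'); 
go((.5452,-.272),.15)
E
python3 -m jog '{"jaw":[75,75,75,75,75,75,75,75,75,75],"slide":[[0,0,0],[0,0,0],[0,0,0],[0,0,0],[0,0,0],[0,0,0],[0,0,0],[0,0,0],[0,0,0],[0,0,0]],"spin":[-0.0234,-0.0234,-0.0234,-0.0234,-0.0234,-0.0234,-0.0234,-0.0234,-0.0234,0]}'
python3 -c "
from h import *
go((.5452,-.272),.12)"
```

```text
lid etc
to [ 0.5452 -0.272 ] 0.15 slide total [ 2.754 -1.511  0.612] yaw err deg -75.84
clock: 1.1
ee_pos: [0.2392, -0.631, 0.2418]
eef_rot: [-0.0, 0.664, 0.747, 0.0]
ft_force: [-0.1, 0.7, -0.5]
opening: 0.075
grip_force: 0.0
to [ 0.5452 -0.272 ] 0.12 slide total [2.137 2.306 0.814] yaw err deg 0.09
```

```bash
python3 -m jog '{"jaw":[75,75,75,75,75,75,75,75,75,75,75,75],"slide":[[0.1,0.1,0],[0.2,0.216,0.05],[0.2,0.216,0.05],[0.2,0.216,0.05],[0.2,0.216,0.05],[0.2,0.216,0.05],[0.2,0.216,0.1],[0.2,0.216,0.1],[0.2,0.216,0.1],[0.2,0.216,0.1],[0.237,0.262,0.1],[0,0,0.06]],"spin":[0,0,0,0,0,0,0,0,0,0,0,0]}'
python3 -c "
from h import *
go((.5452,-.272),.014);pots()"
```

```text
clock: 2.3
ee_pos: [0.5481, -0.2683, 0.1214]
eef_rot: [-0.0, 0.663, 0.748, 0.003]
ft_force: [-0.2, 0.6, -0.3]
opening: 0.0751
grip_force: 0.0
to [ 0.5452 -0.272 ] 0.014 slide total [-0.025 -0.025  0.716] yaw err deg 0.28
top [394. 226.] 232 [ 0.5444 -0.2737] rgb [139. 102.  70.]
top [443. 229.] 238 [ 0.5485 -0.392 ] rgb [123.  91.  62.]
top [365. 267.] 245 [ 0.4376 -0.2095] rgb [35. 76. 40.]
top [431. 273.] 253 [ 0.4414 -0.3644] rgb [140. 103.  70.]
top [399. 275.] 253 [ 0.4283 -0.2893] rgb [141. 103.  70.]
top [352. 295.] 256 [ 0.3712 -0.1826] rgb [122.  71.  81.]
top [399. 317.] 270 [ 0.3321 -0.2925] rgb [164.  46.  41.]
side [289. 139.] 88 [ 0.5491 -0.3883] rgb [156. 104.  52.]
side [320. 148.] 92 [ 0.4427 -0.3611] rgb [183. 124.  62.]
side [284. 163.] 98 [ 0.5454 -0.2708] rgb [174. 117.  58.]
side [321. 165.] 100 [ 0.4298 -0.2868] rgb [185. 125.  63.]
side [352. 168.] 100 [ 0.3331 -0.289 ] rgb [210.   8.   2.]
side [315. 182.] 107 [ 0.4393 -0.2062] rgb [10. 84. 24.]
side [336. 192.] 112 [ 0.3728 -0.1785] rgb [157.  70.  89.]
```

```bash
python3 -m jog '{"jaw":[75,75,75,75,75,75,45,30,30,30,30],"slide":[[-0.025,-0.025,0.18],[0,0,0.18],[0,0,0.18],[0,0,0.12],[0,0,0.056],[0,0,0],[0,0,0],[0,0,0],[0,0,0],[0,0,0],[0,0,0]],"spin":[0,0,0,0,0,0,0,0,0,0,0]}'
python3 -c "
from h import *
go(w(12,-66),.16)"
```

```text
clock: 3.5
ee_pos: [0.5405, -0.2813, 0.0164]
eef_rot: [0.001, 0.665, 0.746, 0.0]
ft_force: [-0.9, 0.8, 6.4]
opening: 0.0406
grip_force: 60.1
to [ 0.5447 -0.0388] 0.16 slide total [ 1.601  0.215 -0.96 ] yaw err deg -0.06
```

```bash
python3 -m jog '{"jaw":[75,75,75,75,75],"slide":[[0,0,0],[0,0,0],[0,0,0],[0,0,0],[0,0,0]],"spin":[0,0,0,0,0]}'
python3 - <<'E'
from h import *
pots();im,_=shot('side','s2.png')
cv2.imwrite('pics/s2c.png',cv2.resize(im[80:240,200:400,::-1],None,fx=3,fy=3))
go((.545,-.272),.014)
E
```

```text
clock: 4.0
ee_pos: [0.5397, -0.2807, 0.0147]
eef_rot: [-0.0, 0.665, 0.747, -0.0]
ft_force: [0.1, -0.2, 0.9]
opening: 0.0751
grip_force: 0.0
top [391. 228.] 133 [ 0.5377 -0.2668] rgb [88. 66. 46.]
top [441. 232.] 95 [ 0.5399 -0.3869] rgb [116.  86.  60.]
top [365. 267.] 243 [ 0.4378 -0.2095] rgb [36. 77. 41.]
top [431. 273.] 249 [ 0.4413 -0.3644] rgb [142. 104.  71.]
top [399. 275.] 252 [ 0.4283 -0.2895] rgb [134.  98.  67.]
top [352. 295.] 259 [ 0.3711 -0.1824] rgb [124.  71.  82.]
top [398. 317.] 274 [ 0.3321 -0.2924] rgb [165.  46.  42.]
side [320. 148.] 93 [ 0.4422 -0.3604] rgb [186. 127.  64.]
side [285. 164.] 93 [ 0.5425 -0.2713] rgb [110.  72.  36.]
side [321. 165.] 102 [ 0.4296 -0.2866] rgb [174. 118.  59.]
side [352. 168.] 105 [ 0.3333 -0.289 ] rgb [212.   9.   3.]
side [315. 183.] 106 [ 0.439  -0.2052] rgb [ 9. 86. 25.]
side [336. 192.] 105 [ 0.3725 -0.1793] rgb [162.  72.  93.]
to [ 0.545 -0.272] 0.014 slide total [0.053 0.041 0.005] yaw err deg -0.03
```

View pics/s2c.png

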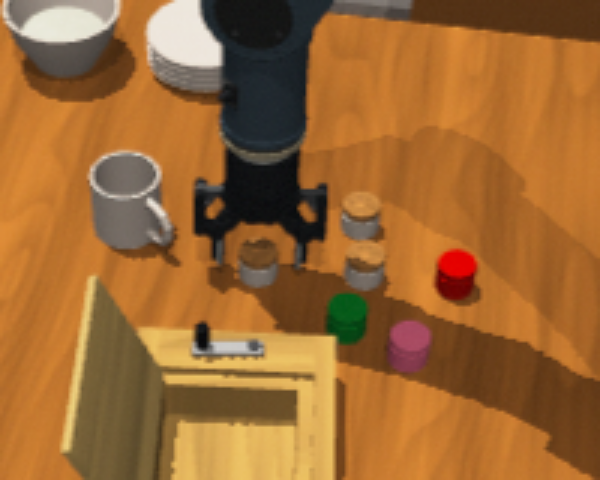

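The crop shows pot A centred between the open fingers but about 8 mm off along the pads, because I read the pose before the arm had settled. I'll shift and regrip, and add settling rows from here on.

```bash
python3 -m jog '{"jaw":[75,75,75,30,30,30,30,30,30],"slide":[[0.055,0,0],[0,0,0],[0,0,0],[0,0,0],[0,0,0],[0,0,0],[0,0,0],[0,0,-0.1],[0,0,0]],"spin":[0,0,0,0,0,0,0,0,0]}'
python3 -m jog '{"jaw":[30,30,30,30,30,30,30,30],"slide":[[0,0,-0.2],[0,0,-0.3],[0,0,-0.3],[0,0,-0.06],[0,0,0],[0,0,0],[0,0,0],[0,0,0]],"spin":[0,0,0,0,0,0,0,0]}'
python3 -c "
from h import *
go(w(12,-66),.16)"
```

```text
clock: 5.05
ee_pos: [0.5398, -0.2729, 0.0316]
eef_rot: [0.001, 0.665, 0.747, 0.0]
ft_force: [-0.8, 0.1, -0.6]
opening: 0.0407
grip_force: 60.6
clock: 5.85
ee_pos: [0.5382, -0.2722, 0.1573]
eef_rot: [-0.001, 0.665, 0.747, -0.0]
ft_force: [-0.2, -0.4, -0.3]
opening: 0.0404
grip_force: 60.7
to [ 0.5447 -0.0388] 0.16 slide total [ 1.541  0.223 -0.017] yaw err deg -0.02
```

```bash
python3 -m jog '{"jaw":[30,30,30,30,30,30,30,30,30,30,30,30],"slide":[[0.1,0.023,0],[0.2,0.05,0],[0.25,0.05,0],[0.25,0.05,0],[0.25,0.05,0],[0.25,0,0],[0.15,0,0],[0.091,0,0],[0,0,0],[0,0,0],[0,0,0],[0,0,0]],"spin":[0,0,0,0,0,0,0,0,0,0,0,0]}'
python3 -c "
from h import *
go(w(12,-66),.022)
im,_=shot('top','t3.png');im2,_=shot('side','s3.png')
cv2.imwrite('pics/c3.png',np.hstack([cv2.resize(im[140:290,190:370,::-1],(480,400)),cv2.resize(im2[130:300,200:350,::-1],(320,400))]))"
```

```text
clock: 7.05
ee_pos: [0.5455, -0.0406, 0.1586]
eef_rot: [0.0, 0.666, 0.746, -0.0]
ft_force: [-0.7, 0.1, -0.1]
opening: 0.0406
grip_force: 60.7
to [ 0.5447 -0.0388] 0.022 slide total [ 0.013 -0.004  0.911] yaw err deg -0.16
```

View pics/c3.png

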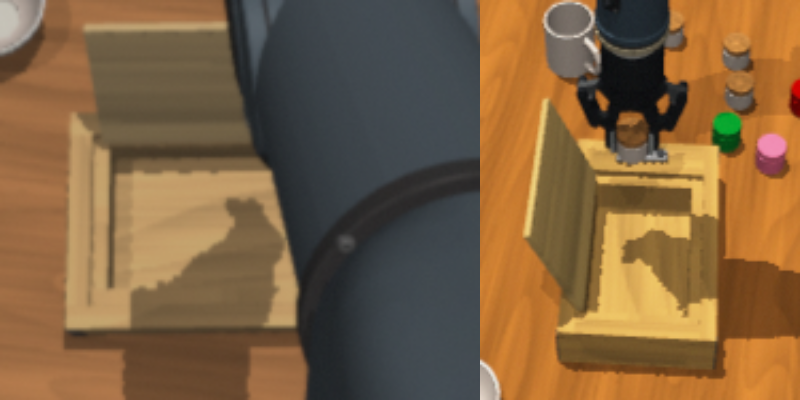

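The pot is held upright over the right end of the cavity (side view crop, about (632,135)). Now I'll lower and release it.

```bash
python3 -m jog '{"jaw":[30,30,30,30,30,30,30,30,60,60,60,60],"slide":[[0.013,-0.004,0.2],[0,0,0.2],[0,0,0.2],[0,0,0.2],[0,0,0.08],[0,0,0.03],[0,0,0],[0,0,0],[0,0,0],[0,0,0],[0,0,0],[0,0,0]],"spin":[0,0,0,0,0,0,0,0,0,0,0,0]}'
python3 -m jog '{"jaw":[60,60,60,60,60,60],"slide":[[0,0,-0.2],[0,0,-0.25],[0,0,-0.25],[0,0,-0.2],[0,0,0],[0,0,0]],"spin":[0,0,0,0,0,0]}'
python3 -c "
from h import *
pots();go((.4290,-.2880),.12)"
```

```text
clock: 8.35
ee_pos: [0.5341, -0.0406, 0.0213]
eef_rot: [-0.005, 0.666, 0.746, -0.008]
ft_force: [-30.3, -5.9, 7.7]
opening: 0.0597
grip_force: 0.5
clock: 8.95
ee_pos: [0.5454, -0.0374, 0.159]
eef_rot: [0.001, 0.665, 0.746, 0.001]
ft_force: [-0.3, 0.9, 0.5]
opening: 0.0601
grip_force: 0.0
top [443. 229.] 232 [ 0.5486 -0.3921] rgb [158. 116.  79.]
side [320. 148.] 88 [ 0.4431 -0.3611] rgb [188. 129.  65.]
side [321. 165.] 96 [ 0.4302 -0.2861] rgb [164. 110.  56.]
side [352. 168.] 99 [ 0.3336 -0.2887] rgb [190.   8.   2.]
side [315. 182.] 104 [ 0.4388 -0.2057] rgb [ 14. 151.  43.]
side [336. 192.] 105 [ 0.3725 -0.1786] rgb [229. 132. 165.]
to [ 0.429 -0.288] 0.12 slide total [-1.571 -0.956  0.248] yaw err deg -0.04
```

The −30 N shows the gripper's knuckle touched the case's back side while opening. I'll place the next pots further forward and open less. On to pot C.

```bash
python3 -m jog '{"jaw":[70,70,70,70,70,70,70,70,70,70,70],"slide":[[-0.1,-0.056,0],[-0.2,-0.15,0],[-0.25,-0.15,0],[-0.25,-0.15,0],[-0.25,-0.15,0],[-0.25,-0.15,0.1],[-0.15,-0.1,0.1],[-0.121,-0.05,0.05],[0,0,0],[0,0,0],[0,0,0]],"spin":[0,0,0,0,0,0,0,0,0,0,0]}'
python3 - <<'E'
from h import *
pots();go((.4293,-.2878),.014)
im,d=shot('top','t4.png');C=cloud('top',d)
q=(C[...,:2]-O)*1000;X=q@EX;Y=q@EY
m=((C[...,2]>.036)&(C[...,2]<.047)&(abs(X)<62)&(abs(Y)<93)).astype(np.uint8)
n,L,st,ce=cv2.connectedComponentsWithStats(m)
for i in range(1,n):
    if st[i,4]>40: print('in case',ce[i],st[i,4],X[L==i].mean(),Y[L==i].mean(),np.ptp(X[L==i]),np.ptp(Y[L==i]))
E
```

```text
clock: 10.15
ee_pos: [0.4299, -0.2866, 0.1197]
eef_rot: [-0.0, 0.665, 0.747, 0.0]
ft_force: [0.1, 0.7, 0.3]
opening: 0.0698
grip_force: 0.0
top [442. 227.] 144 [ 0.5547 -0.3898] rgb [135.  99.  68.]
top [365. 267.] 244 [ 0.4377 -0.2098] rgb [ 59. 123.  66.]
top [399. 275.] 254 [ 0.4283 -0.2894] rgb [132.  97.  66.]
top [352. 295.] 257 [ 0.3713 -0.1825] rgb [143.  92. 105.]
top [398. 317.] 271 [ 0.3323 -0.2924] rgb [148.  41.  37.]
side [289. 139.] 86 [ 0.5491 -0.3891] rgb [181. 123.  61.]
side [320. 148.] 87 [ 0.4429 -0.3607] rgb [156. 104.  52.]
side [321. 165.] 99 [ 0.43   -0.2859] rgb [169. 114.  57.]
side [352. 168.] 101 [ 0.333  -0.2884] rgb [188.   8.   2.]
side [315. 183.] 106 [ 0.4395 -0.2056] rgb [ 14. 145.  41.]
side [336. 192.] 106 [ 0.372  -0.1794] rgb [195. 100. 127.]
to [ 0.4293 -0.2878] 0.014 slide total [-0.007 -0.006  0.707] yaw err deg 0.09
in case [297.83406114 216.70305677] 229 8.932179315304595 -67.63097817186872 39.880175415120966 39.329218999518325
```

Pot A stands at case (9, −67.6), which is fine. Pot C is next, to be set at case (−1, −21.5) and opened only to 50.

```bash
python3 -m jog '{"jaw":[70,70,70,70,70,70,70,30,30,30,30,30],"slide":[[-0.007,-0.006,0.2],[0,0,0.2],[0,0,0.2],[0,0,0.107],[0,0,0],[0,0,0],[0,0,0],[0,0,0],[0,0,0],[0,0,0],[0,0,0],[0,0,0]],"spin":[0,0,0,0,0,0,0,0,0,0,0,0]}'
python3 -m jog '{"jaw":[30,30,30,30,30,30,30,30],"slide":[[0,0,-0.15],[0,0,-0.25],[0,0,-0.3],[0,0,-0.2],[0,0,-0.07],[0,0,0],[0,0,0],[0,0,0]],"spin":[0,0,0,0,0,0,0,0]}'
python3 -c "
from h import *
go(w(-1,-21.5),.16)"
```

```text
clock: 11.5
ee_pos: [0.4289, -0.2892, 0.0148]
eef_rot: [0.001, 0.665, 0.747, 0.0]
ft_force: [-1.8, 0.5, 10.2]
opening: 0.0409
grip_force: 59.5
clock: 12.3
ee_pos: [0.4277, -0.2885, 0.1577]
eef_rot: [-0.001, 0.665, 0.747, -0.0]
ft_force: [-1.3, -0.1, -1.0]
opening: 0.041
grip_force: 60.8
to [0.5267 0.0039] 0.16 slide total [ 1.86   0.88  -0.014] yaw err deg -0.02
```

```bash
python3 -m jog '{"jaw":[30,30,30,30,30,30,30,30,30,30,30,30],"slide":[[0.1,0.05,0],[0.21,0.1,0],[0.25,0.12,0],[0.25,0.12,0],[0.25,0.12,0],[0.25,0.12,0],[0.25,0.12,0],[0.2,0.1,0],[0.1,0.03,0],[0,0,0],[0,0,0],[0,0,0]],"spin":[0,0,0,0,0,0,0,0,0,0,0,0]}'
python3 -c "
from h import *
go(w(-1,-21.5),.022)"
```

```text
clock: 13.5
ee_pos: [0.5269, 0.0016, 0.1587]
eef_rot: [-0.0, 0.666, 0.746, -0.001]
ft_force: [-0.6, -0.3, -1.3]
opening: 0.0405
grip_force: 60.8
to [0.5267 0.0039] 0.022 slide total [0.016 0.002 0.911] yaw err deg -0.15
```

```bash
python3 -m jog '{"jaw":[30,30,30,30,30,30,30,30,50,50,50,50],"slide":[[0.014,0.002,0.2],[0,0,0.2],[0,0,0.2],[0,0,0.2],[0,0,0.08],[0,0,0.03],[0,0,0],[0,0,0],[0,0,0],[0,0,0],[0,0,0],[0,0,0]],"spin":[0,0,0,0,0,0,0,0,0,0,0,0]}'
python3 -m jog '{"jaw":[50,50,50,50,50,50],"slide":[[0,0,-0.2],[0,0,-0.25],[0,0,-0.25],[0,0,-0.2],[0,0,0],[0,0,0]],"spin":[0,0,0,0,0,0]}'
python3 -c "
from h import *
pots();go((.4420,-.3627),.12)"
```

```text
clock: 14.7
ee_pos: [0.5278, 0.0055, 0.0231]
eef_rot: [0.0, 0.665, 0.747, 0.0]
ft_force: [0.2, 0.2, 0.3]
opening: 0.0498
grip_force: 0.0
clock: 15.3
ee_pos: [0.5279, 0.0054, 0.1583]
eef_rot: [0.001, 0.665, 0.747, 0.0]
ft_force: [-0.7, 0.1, -0.7]
opening: 0.0497
grip_force: 0.0
top [443. 229.] 235 [ 0.5486 -0.3921] rgb [155. 113.  77.]
top [431. 273.] 254 [ 0.4414 -0.3645] rgb [155. 113.  77.]
side [320. 148.] 92 [ 0.4421 -0.3616] rgb [194. 133.  66.]
side [352. 168.] 105 [ 0.3335 -0.2881] rgb [188.   9.   3.]
side [315. 183.] 108 [ 0.4389 -0.206 ] rgb [ 14. 134.  38.]
side [336. 192.] 110 [ 0.3717 -0.1781] rgb [229. 132. 166.]
to [ 0.442  -0.3627] 0.12 slide total [-2.372 -0.845  0.247] yaw err deg -0.03
```

Clean release. Next is pot D.

```bash
python3 -m jog '{"jaw":[70,70,70,70,70,70,70,70,70,70,70,70],"slide":[[-0.1,-0.04,0],[-0.2,-0.07,0],[-0.28,-0.1,0],[-0.28,-0.1,0],[-0.28,-0.1,0],[-0.28,-0.1,0],[-0.28,-0.1,0],[-0.28,-0.1,0.1],[-0.25,-0.1,0.1],[-0.142,-0.035,0.047],[0,0,0],[0,0,0]],"spin":[0,0,0,0,0,0,0,0,0,0,0,0]}'
python3 -m jog '{"jaw":[70,70],"slide":[[0,0,0],[0,0,0]],"spin":[0,0]}'
python3 -c "
from h import *
pots();go((.4420,-.3627),.016)"
```

```text
clock: 16.6
ee_pos: [0.4421, -0.3618, 0.1193]
eef_rot: [-0.001, 0.665, 0.746, 0.0]
ft_force: [-0.0, 0.7, 0.7]
opening: 0.0701
grip_force: 0.0
clock: 16.8
ee_pos: [0.4433, -0.3611, 0.1208]
eef_rot: [-0.0, 0.664, 0.747, 0.0]
ft_force: [-0.5, 0.3, 0.1]
opening: 0.0701
grip_force: 0.0
top [442. 228.] 197 [ 0.5506 -0.3906] rgb [133.  97.  66.]
top [365. 267.] 247 [ 0.4376 -0.2095] rgb [ 58. 120.  64.]
top [431. 273.] 251 [ 0.4414 -0.3647] rgb [130.  96.  65.]
top [352. 295.] 259 [ 0.3712 -0.1825] rgb [160. 110. 125.]
top [399. 317.] 272 [ 0.3322 -0.2925] rgb [97. 26. 24.]
side [288. 139.] 82 [ 0.55   -0.3881] rgb [181. 122.  61.]
side [320. 148.] 93 [ 0.4425 -0.3602] rgb [167. 113.  57.]
side [352. 168.] 100 [ 0.333 -0.288] rgb [125.   6.   3.]
side [315. 183.] 102 [ 0.4393 -0.2056] rgb [ 14. 147.  42.]
side [336. 192.] 111 [ 0.3724 -0.1787] rgb [224. 125. 157.]
to [ 0.442  -0.3627] 0.016 slide total [-0.007 -0.009  0.7  ] yaw err deg 0.07
```

```bash
python3 -m jog '{"jaw":[70,70,70,70,70,70,70,30,30,30,30,30],"slide":[[-0.007,-0.009,0.2],[0,0,0.2],[0,0,0.2],[0,0,0.1],[0,0,0],[0,0,0],[0,0,0],[0,0,0],[0,0,0],[0,0,0],[0,0,0],[0,0,0]],"spin":[0,0,0,0,0,0,0,0,0,0,0,0]}'
python3 -m jog '{"jaw":[30,30,30,30,30,30,30,30],"slide":[[0,0,-0.15],[0,0,-0.25],[0,0,-0.3],[0,0,-0.2],[0,0,-0.06],[0,0,0],[0,0,0],[0,0,0]],"spin":[0,0,0,0,0,0,0,0]}'
python3 -c "
from h import *
go(w(-1,24),.16)"
```

```text
clock: 18.1
ee_pos: [0.4417, -0.364, 0.0168]
eef_rot: [0.001, 0.665, 0.747, -0.0]
ft_force: [-1.3, 1.3, 8.8]
opening: 0.0404
grip_force: 59.7
clock: 18.9
ee_pos: [0.4406, -0.3632, 0.1581]
eef_rot: [-0.001, 0.665, 0.747, -0.0]
ft_force: [0.7, 0.4, -0.8]
opening: 0.0407
grip_force: 60.7
to [0.5214 0.0491] 0.16 slide total [ 2.668  0.851 -0.009] yaw err deg -0.02
```

```bash
python3 -m jog '{"jaw":[30,30,30,30,30,30,30,30,30,30,30,30],"slide":[[0.1,0.03,0],[0.2,0.07,0],[0.28,0.09,0],[0.29,0.09,0],[0.29,0.09,0],[0.29,0.09,0],[0.29,0.09,0],[0.29,0.09,0],[0.28,0.09,0],[0.2,0.07,0],[0.11,0.04,0],[0.05,0.011,0]],"spin":[0,0,0,0,0,0,0,0,0,0,0,0]}'
python3 -m jog '{"jaw":[30,30,30],"slide":[[0,0,0],[0,0,0],[0,0,0]],"spin":[0,0,0]}'
python3 -c "
from h import *
go(w(-1,24),.023)"
```

```text
clock: 20.1
ee_pos: [0.5216, 0.0522, 0.159]
eef_rot: [-0.001, 0.664, 0.748, 0.0]
ft_force: [0.4, 0.1, -0.7]
opening: 0.0405
grip_force: 60.7
clock: 20.4
ee_pos: [0.5218, 0.0473, 0.1595]
eef_rot: [-0.0, 0.666, 0.746, -0.0]
ft_force: [-0.3, -0.8, -1.1]
opening: 0.0406
grip_force: 60.7
to [0.5214 0.0491] 0.023 slide total [ 0.013 -0.     0.91 ] yaw err deg -0.15
```

```bash
python3 -m jog '{"jaw":[30,30,30,30,30,30,30,30,50,50,50,50],"slide":[[0.005,0,0.2],[0,0,0.2],[0,0,0.2],[0,0,0.2],[0,0,0.08],[0,0,0.03],[0,0,0],[0,0,0],[0,0,0],[0,0,0],[0,0,0],[0,0,0]],"spin":[0,0,0,0,0,0,0,0,0,0,0,0]}'
python3 -m jog '{"jaw":[50,50,50,50,50,50],"slide":[[0,0,-0.2],[0,0,-0.25],[0,0,-0.25],[0,0,-0.2],[0,0,0],[0,0,0]],"spin":[0,0,0,0,0,0]}'
python3 -c "
from h import *
pots();go((.5488,-.3901),.12)"
```

```text
clock: 21.6
ee_pos: [0.5222, 0.0496, 0.0234]
eef_rot: [0.0, 0.665, 0.747, 0.0]
ft_force: [0.1, -0.7, -0.5]
opening: 0.0495
grip_force: 0.0
clock: 22.2
ee_pos: [0.5223, 0.0495, 0.1587]
eef_rot: [0.001, 0.665, 0.747, 0.0]
ft_force: [0.1, 0.8, -0.6]
opening: 0.0501
grip_force: 0.0
top [443. 229.] 234 [ 0.5486 -0.3923] rgb [155. 113.  77.]
top [369. 267.] 117 [ 0.4398 -0.2184] rgb [ 64. 122.  67.]
top [398. 317.] 273 [ 0.3323 -0.2925] rgb [160.  46.  42.]
side [352. 168.] 104 [ 0.3335 -0.2885] rgb [193.   9.   3.]
side [315. 183.] 108 [ 0.4398 -0.2054] rgb [ 15. 133.  38.]
side [336. 192.] 113 [ 0.3725 -0.1785] rgb [230. 133. 166.]
to [ 0.5488 -0.3901] 0.12 slide total [-2.931 -0.156  0.249] yaw err deg -0.03
```

```bash
python3 -m jog '{"jaw":[70,70,70,70,70,70,70,70,70,70,70,70],"slide":[[-0.1,-0.01,0],[-0.2,-0.016,0],[-0.29,-0.015,0],[-0.3,-0.015,0],[-0.3,-0.015,0],[-0.3,-0.015,0],[-0.3,-0.015,0],[-0.3,-0.015,0],[-0.3,-0.015,0.05],[-0.28,-0.015,0.1],[-0.161,-0.01,0.09],[-0.1,0,0]],"spin":[0,0,0,0,0,0,0,0,0,0,0,0]}'
python3 -m jog '{"jaw":[70,70,70,70],"slide":[[0,0,0],[0,0,0],[0,0,0],[0,0,0]],"spin":[0,0,0,0]}'
python3 -c "
from h import *
pots();go((.5488,-.3901),.017)"
```

```text
clock: 23.5
ee_pos: [0.5461, -0.393, 0.1187]
eef_rot: [-0.003, 0.666, 0.746, -0.001]
ft_force: [-0.3, 0.4, 0.0]
opening: 0.0699
grip_force: 0.0
clock: 23.9
ee_pos: [0.5501, -0.3882, 0.123]
eef_rot: [0.0, 0.664, 0.747, 0.0]
ft_force: [0.6, -0.6, 0.3]
opening: 0.0699
grip_force: 0.0
top [443. 229.] 237 [ 0.5486 -0.392 ] rgb [130.  95.  65.]
top [365. 267.] 246 [ 0.4377 -0.2096] rgb [ 58. 119.  64.]
top [352. 295.] 259 [ 0.3712 -0.1825] rgb [159. 109. 125.]
top [398. 317.] 272 [ 0.3321 -0.2925] rgb [97. 27. 24.]
side [289. 139.] 87 [ 0.5493 -0.3887] rgb [172. 116.  58.]
side [352. 168.] 97 [ 0.3337 -0.2898] rgb [130.   8.   3.]
side [315. 182.] 103 [ 0.4396 -0.2063] rgb [ 14. 150.  43.]
side [336. 192.] 112 [ 0.3724 -0.1783] rgb [222. 124. 156.]
to [ 0.5488 -0.3901] 0.017 slide total [-0.007 -0.008  0.706] yaw err deg 0.06
```

```bash
python3 -m jog '{"jaw":[70,70,70,70,70,70,70,30,30,30,30,30],"slide":[[-0.006,-0.004,0.2],[0,0,0.2],[0,0,0.2],[0,0,0.1],[0,0,0],[0,0,0],[0,0,0],[0,0,0],[0,0,0],[0,0,0],[0,0,0],[0,0,0]],"spin":[0,0,0,0,0,0,0,0,0,0,0,0]}'
python3 -m jog '{"jaw":[30,30,30,30,30,30,30,30],"slide":[[0,0,-0.15],[0,0,-0.25],[0,0,-0.3],[0,0,-0.2],[0,0,-0.06],[0,0,0],[0,0,0],[0,0,0]],"spin":[0,0,0,0,0,0,0,0]}'
python3 - <<'E'
from h import *
go(w(-1,69.5),.16)
im,d=shot('top','t5.png');C=cloud('top',d)
q=(C[...,:2]-O)*1000;X=q@EX;Y=q@EY
m=((C[...,2]>.036)&(C[...,2]<.047)&(abs(X)<62)&(abs(Y)<93)).astype(np.uint8)
n,L,st,ce=cv2.connectedComponentsWithStats(m)
for i in range(1,n):
    if st[i,4]>40: print('in case',ce[i],st[i,4],X[L==i].mean(),Y[L==i].mean(),np.ptp(X[L==i]),np.ptp(Y[L==i]))
E
```

```text
clock: 25.2
ee_pos: [0.5494, -0.3912, 0.0185]
eef_rot: [0.001, 0.665, 0.747, 0.0]
ft_force: [-1.3, 0.9, 6.8]
opening: 0.0405
grip_force: 60.1
clock: 26.0
ee_pos: [0.548, -0.3903, 0.1593]
eef_rot: [-0.001, 0.665, 0.747, -0.0]
ft_force: [-0.1, 0.5, -0.5]
opening: 0.0403
grip_force: 60.6
to [0.5162 0.0943] 0.16 slide total [3.234e+00 1.610e-01 1.000e-03] yaw err deg -0.02
in case [297.84140969 216.67400881] 227 8.972181422878243 -67.64419005132292 39.9070049298125 39.115196121815266
in case [260.80176211 220.44493392] 227 0.821680128685199 21.97998062147791 40.984417434593226 38.6644571106685
in case [278.80434783 219.96086957] 230 1.4129573400726976 -21.489050387748023 39.818470470273674 38.76560309421743
```

```bash
python3 -m jog '{"jaw":[30,30,30,30,30,30,30,30,30,30,30,30],"slide":[[0.1,0.01,0],[0.2,0.015,0],[0.3,0.015,0],[0.32,0.015,0],[0.32,0.015,0],[0.32,0.015,0],[0.32,0.015,0],[0.32,0.015,0],[0.32,0.015,0],[0.3,0.015,0],[0.25,0.013,0],[0.165,0,0]],"spin":[0,0,0,0,0,0,0,0,0,0,0,0]}'
python3 -m jog '{"jaw":[30,30,30,30,30],"slide":[[0,0,0],[0,0,0],[0,0,0],[0,0,0],[0,0,0]],"spin":[0,0,0,0,0]}'
python3 -c "
from h import *
go(w(-1,70),.024)"
```

```text
clock: 27.25
ee_pos: [0.5152, 0.0984, 0.161]
eef_rot: [-0.001, 0.664, 0.748, 0.0]
ft_force: [0.3, 0.2, -0.6]
opening: 0.0405
grip_force: 60.6
clock: 27.75
ee_pos: [0.5167, 0.093, 0.1611]
eef_rot: [0.0, 0.666, 0.746, -0.0]
ft_force: [-0.2, 0.6, 0.1]
opening: 0.0404
grip_force: 60.6
to [0.5161 0.0948] 0.024 slide total [ 0.013 -0.002  0.914] yaw err deg -0.13
```

```bash
python3 -m jog '{"jaw":[30,30,30,30,30,30,30,30],"slide":[[0.004,-0.003,0.2],[0,0,0.2],[0,0,0.2],[0,0,0.2],[0,0,0.06],[0,0,0.02],[0,0,0],[0,0,0]],"spin":[0,0,0,0,0,0,0,0]}'
python3 -c "
from h import *
go(w(-1,70),.024)"
```

```text
clock: 28.55
ee_pos: [0.517, 0.0946, 0.0304]
eef_rot: [0.001, 0.665, 0.747, 0.001]
ft_force: [0.5, -0.4, -1.5]
opening: 0.0408
grip_force: 60.7
to [0.5161 0.0948] 0.024 slide total [ 0.002 -0.006  0.043] yaw err deg -0.05
```

```bash
python3 -m jog '{"jaw":[30,30,30,50,50,50,50,50,50,50,50,50],"slide":[[0,0,0.02],[0,0,0.02],[0,0,0],[0,0,0],[0,0,0],[0,0,0],[0,0,-0.2],[0,0,-0.3],[0,0,-0.3],[0,0,-0.2],[0,0,0],[0,0,0]],"spin":[0,0,0,0,0,0,0,0,0,0,0,0]}'
python3 - <<'E'
from h import *
im,d=shot('top','t6.png');im2,d2=shot('side','s6.png')
cv2.imwrite('pics/c6.png',np.hstack([cv2.resize(im[130:280,190:370,::-1],(480,400)),cv2.resize(im2[130:300,200:350,::-1],(320,400))]))
for n,dd in(('top',d),('side',d2)):
    C=cloud(n,dd);q=(C[...,:2]-O)*1000;X=q@EX;Y=q@EY
    m=((C[...,2]>.036)&(C[...,2]<.047)&(abs(X)<62)&(abs(Y)<93)).astype(np.uint8)
    k,L,st,ce=cv2.connectedComponentsWithStats(m)
    for i in range(1,k):
        if st[i,4]>40: print('in case',n,st[i,4],X[L==i].mean(),Y[L==i].mean(),np.ptp(X[L==i]),np.ptp(Y[L==i]))
    # lid plane
    m=(C[...,2]>.09)&(C[...,2]<.19)&(X>50)&(X<160)&(abs(Y)<85)
    P=np.c_[X[m],C[m][:,2]*1000];print('lid',len(P),n,cv2.fitLine(P.astype(np.float32),cv2.DIST_L2,0,.1,.1).ravel() if len(P)>30 else '')
    m=(C[...,2]>.074)&(C[...,2]<.1)&(Y<-105)&(Y>-160)&(X>-60)&(X<60);print('knob',n,m.sum(),X[m].mean(),Y[m].mean())
E
```

```text
clock: 29.75
ee_pos: [0.5163, 0.0944, 0.1735]
eef_rot: [0.0, 0.665, 0.747, 0.0]
ft_force: [-1.4, 0.4, -0.6]
opening: 0.05
grip_force: 0.0
in case top 76 16.739253090938938 -76.42784225979848 30.5944880992974 28.719887786820983
lid 1390 top [  0.40636685   0.91371    100.690674   146.82635   ]
knob top 41 26.414391265350172 -131.76386529297318
in case side 121 11.680071581219437 -62.025833544796754 40.43741789082848 37.93365172869983
in case side 454 2.6378061339365035 27.06773338826639 41.327305588842975 134.26318294857023
lid 1060 side [  0.41313842   0.91066825 102.13414    145.19844   ]
knob side 0 nan nan<stdin>:13: RuntimeWarning: Mean of empty slice.
  ret = ret.dtype.type(ret / rcount)
```

View pics/c6.png

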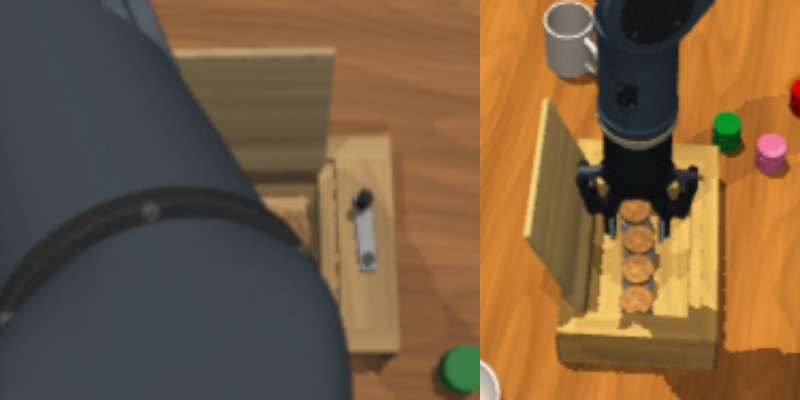

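All four pots stand upright in the case; the side view shows four corks in a row at x≈636, y 210–298. The lid leans at about 1.99 rad. Next I'll rise, turn the tool a quarter, close the fingers and go round behind the lid.

```bash
python3 -m jog '{"jaw":[50,50,50,40,0,0,0,0,0,0,0,0],"slide":[[0,0,-0.05],[0,0,-0.05],[0,0,-0.05],[0,0,-0.05],[0,0,-0.05],[0,0,-0.05],[0,0,-0.05],[0,0,-0.05],[0,0,-0.05],[0,0,-0.05],[0,0,-0.05],[0,0,0]],"spin":[0.0228,0.0228,0.0228,0.0228,0.0228,0.0227,0.0227,0.0227,0.0227,0.0227,0.0227,0]}'
python3 -m jog '{"jaw":[0,0],"slide":[[0,0,0],[0,0,0]],"spin":[0,0]}'
python3 -c "
from h import *
go(w(165,5),.165);print(pose()[1].as_matrix()[:,0],get_obs()['q'].round(2))"
```

```text
clock: 31.05
ee_pos: [0.5161, 0.0946, 0.2551]
eef_rot: [0.0, 0.998, 0.056, -0.0]
ft_force: [-0.2, -0.2, -0.3]
opening: -0.0003
grip_force: 0.0
clock: 31.25
ee_pos: [0.5157, 0.0945, 0.2547]
eef_rot: [0.0, 0.998, 0.059, -0.001]
ft_force: [0.2, 0.2, -1.1]
opening: -0.0001
grip_force: 0.0
to [0.6885 0.0494] 0.165 slide total [1.11  0.433 0.596] yaw err deg -89.9
[ 0.99311289  0.11714944 -0.00167487] [-0.24  0.34 -0.04  1.81  0.02  0.99 -1.74]
```

```bash
python3 -m jog '{"jaw":[0,0,0,0,0,0,0,0,0,0,0,0],"slide":[[0.1,0.04,0],[0.2,0.08,0],[0.25,0.1,0],[0.25,0.1,0],[0.2,0.08,0],[0.11,0.033,0],[0,0,0],[0,0,0.15],[0,0,0.2],[0,0,0.2],[0,0,0.046],[0,0,0]],"spin":[0,0,0,0,0,0,0,0,0,0,0,0]}'
python3 -m jog '{"jaw":[0,0,0],"slide":[[0,0,0],[0,0,0],[0,0,0]],"spin":[0,0,0]}'
python3 -c "
from h import *
o,r=pose();print(c(o['ee_pos']),o['ee_pos'])"
```

```text
clock: 32.45
ee_pos: [0.6878, 0.0491, 0.1653]
eef_rot: [-0.0, 0.998, 0.058, -0.001]
ft_force: [0.6, -0.1, 0.9]
opening: 0.0003
grip_force: 0.0
clock: 32.75
ee_pos: [0.6895, 0.049, 0.1677]
eef_rot: [-0.0, 0.998, 0.057, 0.001]
ft_force: [-0.7, -0.3, 0.3]
opening: -0.0
grip_force: 0.0
[165.96175873   4.44547068] [0.68953862 0.04897723 0.16772973]
```

```bash
python3 -m jog '{"jaw":[0,0,0,0,0,0,0,0],"slide":[[-0.08,0,0],[-0.1,0,0],[-0.1,0,0],[-0.1,0,0],[-0.1,0,0],[-0.08,0,0],[0,0,0],[0,0,0]],"spin":[0,0,0,0,0,0,0,0]}'
python3 -m jog '{"jaw":[0,0,0,0,0,0,0,0],"slide":[[-0.08,0,0.02],[-0.1,0,0.03],[-0.1,0,0.03],[-0.1,0,0.04],[-0.1,0,0.04],[0,0,0],[0,0,0],[0,0,0]],"spin":[0,0,0,0,0,0,0,0]}'
python3 -c "
from h import *
o,r=pose();print(c(o['ee_pos']),o['ee_pos'],o['ft_force'])
im,d=shot('top','t7.png');im2,d2=shot('side','s7.png')
cv2.imwrite('pics/c7.png',np.hstack([cv2.resize(im[130:280,190:370,::-1],(480,400)),cv2.resize(im2[130:300,200:350,::-1],(320,400))]))"
```

```text
clock: 33.55
ee_pos: [0.6089, 0.0398, 0.1708]
eef_rot: [-0.0, 0.998, 0.057, 0.005]
ft_force: [3.0, 0.3, 18.1]
opening: 0.0001
grip_force: 0.0
clock: 34.35
ee_pos: [0.5348, 0.0313, 0.1428]
eef_rot: [-0.0, 0.998, 0.057, 0.0]
ft_force: [1.1, 0.1, -0.3]
opening: 0.0
grip_force: 0.0
[10.26948425  4.78729451] [0.53484808 0.03134097 0.14276874] [ 1.12770303  0.11637474 -0.27994647]
```

View pics/c7.png

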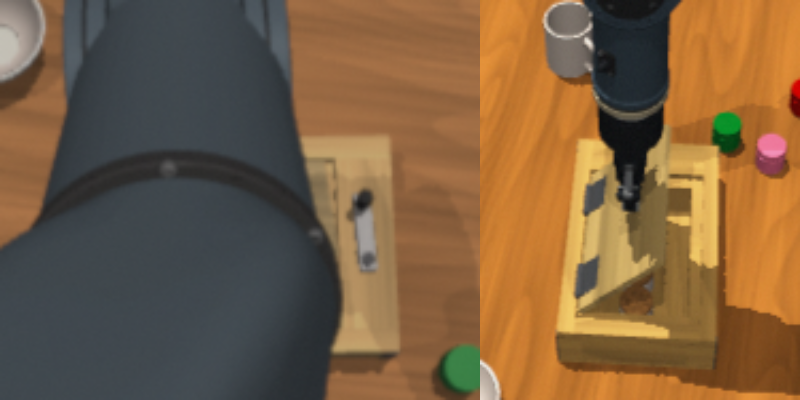

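The lid is past upright at about 45°, with the fingertips on its outer face. I'll follow the arc down and press.

```bash
python3 -m jog '{"jaw":[0,0,0,0,0,0,0,0,0],"slide":[[-0.06,0,0.06],[-0.07,0,0.08],[-0.06,0,0.08],[-0.05,0,0.08],[-0.05,0,0.1],[-0.03,0,0.09],[0,0,0],[0,0,0],[0,0,0]],"spin":[0,0,0,0,0,0,0,0,0]}'
python3 -c "
from h import *
o,r=pose();print(c(o['ee_pos']),o['ee_pos'],o['ft_force'])"
```

```text
clock: 35.35
ee_pos: [0.488, 0.026, 0.0708]
eef_rot: [-0.0, 0.998, 0.057, 0.002]
ft_force: [-3.4, 0.9, 30.9]
opening: -0.0003
grip_force: 15.3
[-36.89753009   4.85444191] [0.48798874 0.02596189 0.0708252 ] [-3.37376858  0.91586208 30.8931775 ]
```

```bash
python3 -m jog '{"jaw":[0,0,0,0,0,0,0,0],"slide":[[0,0,0],[0,0,-0.1],[0,0,-0.2],[0,0,-0.3],[0,0,-0.2],[0,0,0],[0,0,0],[0,0,0]],"spin":[0,0,0,0,0,0,0,0]}'
python3 - <<'E'
from h import *
for n in('top','side'):
    im,d=shot(n,n+'8.png');C=cloud(n,d);q=(C[...,:2]-O)*1000;X=q@EX;Y=q@EY;Z=C[...,2]*1000
    m=(abs(X)<62)&(abs(Y)<90)&(Z<72)&(Z>50)
    A=np.c_[X[m],Y[m],np.ones(m.sum())];print(n,m.sum(),np.linalg.lstsq(A,Z[m],rcond=None)[0])
    m=(X<-83)&(X>-97)&(abs(Y)<90)&(Z<72)&(Z>50);print('front rim z',m.sum(),Z[m].mean())
o,r=pose();print(c(o['ee_pos']),o['ee_pos'],o['ft_force'])
im=cv2.imread('pics/top8.png')
cv2.imwrite('pics/c8.png',np.hstack([cv2.resize(im[130:280,190:370],(480,400)),cv2.resize(cv2.imread('pics/side8.png')[130:300,200:350],(320,400))]))
E
```

```text
clock: 36.15
ee_pos: [0.4858, 0.0257, 0.1879]
eef_rot: [0.0, 0.998, 0.057, -0.001]
ft_force: [-0.3, 0.1, -0.1]
opening: -0.0001
grip_force: 0.0
top 124 [-4.48876321e-03  7.38243224e-02  6.78888404e+01]
front rim z 0 nan
side 2314 [3.82186453e-03 3.78114663e-04 5.95258526e+01]
front rim z 254 59.478543845299775
[-39.17656919   4.84215299] [0.48572636 0.02568655 0.18767632] [ 0.15792017 -0.02703918  0.63986344]<stdin>:6: RuntimeWarning: Mean of empty slice.
  ret = ret.dtype.type(ret / rcount)
```

View pics/c8.png

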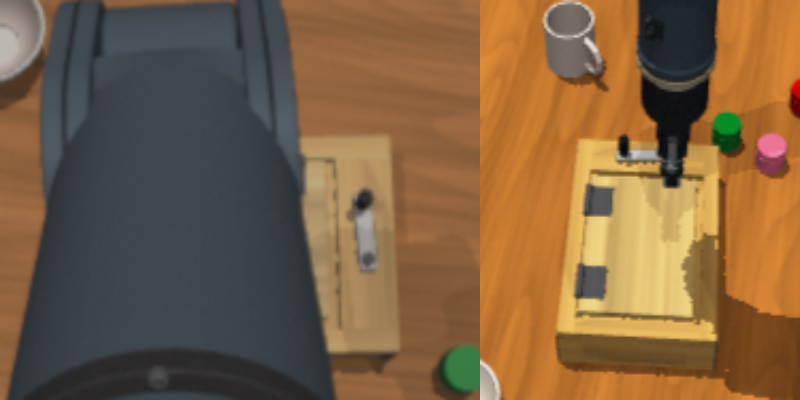

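The lid is flush: its plane is at 59.5 mm and level with the rim. The knob shows in the top view at about (326,204). I'll measure it and the groove.

Run:
```python
from h import *
for n,(u0,u1,v0,v1) in(('top',(315,340,192,240)),('side',(255,282,178,206))):
    im=cv2.imread('pics/%s8.png'%n);g=im.max(2)
    sub=g[v0:v1,u0:u1];m=(sub<75).astype(np.uint8)
    k,L,st,ce=cv2.connectedComponentsWithStats(m)
    for i in range(1,k):
        if st[i,4]>8:
            p=ce[i]+[u0,v0];b=st[i];print(n,p.round(1),b[:5],c(ray(n,*p,.082)).round(1))
            # top-most pixel row -> knob top; bottom
            print('  top/bottom ends',c(ray(n,u0+b[0]+b[2]/2-.5,v0+b[1]+3,.096)).round(1),c(ray(n,u0+b[0]+b[2]/2-.5,v0+b[1]+b[3]-2,.068)).round(1))
    # steel bar
    hsv=cv2.cvtColor(im,cv2.COLOR_BGR2HSV);mm=((hsv[...,1]<60)&(hsv[...,2]>110)).astype(np.uint8)
    q=np.zeros_like(mm);q[v0:v1,u0:u1+20]=1;ys,xs=np.nonzero(mm*q)
    P=np.array([c(ray(n,x,y,.068)) for x,y in zip(xs,ys)],np.float32)
    print(n,'bar',len(P),cv2.minAreaRect(P),P.mean(0))
# rim corners, side8
n='side';d=np.load('pics/side8.png.npy');C=cloud(n,d);q=(C[...,:2]-O)*1000;X=q@EX;Y=q@EY;Z=C[...,2]*1000
g=cv2.cvtColor(cv2.imread('pics/side8.png'),cv2.COLOR_BGR2GRAY).astype(float)
dp=Z<56.5
for y in(-60,-20,20,60,85):
    xs=np.arange(-110,-60,1.0);pr=[];gz=[]
    for x in xs:
        u,v=proj(n,[*w(x,y),.06]);pr.append(cv2.getRectSubPix(g.astype(np.float32),(1,1),(u,v))[0,0]);gz.append(Z[int(round(v)),int(round(u))])
    print('y',y,'front grey',np.array(pr)[::2].astype(int));
for x in(-50,-20,10,40):
    ys=np.arange(90,140,1.0);pr=[]
    for y in ys:
        u,v=proj(n,[*w(x,y),.06]);pr.append(cv2.getRectSubPix(g.astype(np.float32),(1,1),(u,v))[0,0])
    print('x',x,'side grey',np.array(pr)[::2].astype(int))
```

```text
top [325.9 204.9] [ 8 10  6  7 31] [  27.9 -131.8]
  top/bottom ends [  24.4 -129.3] [  26.2 -132.5]
top bar 136 ((2.4614906311035156, -133.42979431152344), (68.27188110351562, 16.155033111572266), 3.8108596801757812) [  -1.4527535 -133.71794  ]
side [267. 192.] [10 10  5  9 33] [  29.3 -130. ]
  top/bottom ends [  28.5 -121.2] [  29.3 -130.9]
side bar 63 ((0.7531852722167969, -128.8789520263672), (19.82957649230957, 74.55503845214844), 84.32115936279297) [   5.688037 -129.2404  ]
y -60 front grey [100  78  76  84 106 150 180 193 192 188 184 182 182 177 172 170 183 180
 168 153 168 183 186 185 185]
y -20 front grey [ 98  80  79  78 100 140 179 187 185 183 178 170 159 143 149 160 173 180
 174 166 170 194 208 208 208]
y 20 front grey [ 89  73  74  75  83  94 108 106 104 102 101  97  96  97  95  95 100 108
 110 113 117 121 122 122 124]
y 60 front grey [ 83  71  72  70  78  89 100 101 102 100  98  97  99 102 104 101 105 108
 109 109 113 117 122 122 135]
y 85 front grey [ 68  69  71  71  77  89 102 110 111 111 110 106 105 104 103 101 105 107
 107 109 151 189 210 210 208]
x -50 side grey [201 201 201 199 191 154 121  93 107 134 178 184 182 182 183 184 189 193
 194 191 156  90  88  86  84]
x -20 side grey [198 198 197 195 187 165 107  98 116 161 181 179 181 182 180 183 187 191
 191 184 152 118  87  82  82]
x 10 side grey [184 184 184 181 176 131 102 100 142 182 183 182 180 178 178 181 185 188
 190 184 160  99  84  85  88]
x 40 side grey [186 186 186 184 171 150 106  95 115 161 188 175 174 175 175 179 184 186
 186 184 136 102  87  86  86]
```

```bash
python3 -m jog '{"jaw":[40,40,40,40,40,40,40,40,40,40,40,40],"slide":[[0.05,0.1,0],[0.07,0.16,0],[0.09,0.17,0],[0.09,0.17,0],[0.09,0.17,0],[0.065,0.13,0],[0,0,0],[0,0,0],[0,0,0.15],[0,0,0.15],[0,0,0.1],[0,0,0]],"spin":[0,0,0,0,0,0,0,0,0,0,0,0]}'
python3 -m jog '{"jaw":[40,40,40],"slide":[[0,0,0],[0,0,0],[0,0,0]],"spin":[0,0,0]}'
python3 -c "
from h import *
o,r=pose();print(c(o['ee_pos']),o['ft_force']);go(w(29,-131),.084)"
```

```text
clock: 37.45
ee_pos: [0.5676, -0.099, 0.1266]
eef_rot: [-0.001, 0.998, 0.058, -0.002]
ft_force: [0.3, -0.4, 0.2]
opening: 0.04
grip_force: 0.0
clock: 37.75
ee_pos: [0.5699, -0.1005, 0.1297]
eef_rot: [0.0, 0.998, 0.057, 0.001]
ft_force: [-0.6, -0.3, 0.2]
opening: 0.0401
grip_force: 0.0
[  29.86325568 -130.17496741] [-0.56838116 -0.27262106  0.1984722 ]
to [ 0.5691 -0.1014] 0.084 slide total [-0.006  0.005  0.305] yaw err deg -90.09
```

```bash
python3 -m jog '{"jaw":[40,40,40,40,40,5,5,5,5,5],"slide":[[0,0.005,0.15],[0,0,0.12],[0,0,0.03],[0,0,0],[0,0,0],[0,0,0],[0,0,0],[0,0,0],[0,0,0],[0,0,0]],"spin":[0,0,0,0,0,0,0,0,0,0]}'
python3 -c "
from h import *
o,r=pose();print(c(o['ee_pos']),o['ft_force'])"
```

```text
clock: 38.75
ee_pos: [0.5701, -0.1015, 0.0847]
eef_rot: [0.0, 0.998, 0.057, 0.001]
ft_force: [-0.8, 0.7, 6.0]
opening: 0.0119
grip_force: 58.5
[  29.93052403 -131.20147051] [-0.79071551  0.65248809  6.04173351]
```

Gripped at case (29.9, −131.2), which matches a 50 mm radius from the pivot at about 0.08 rad. I'll carry the knob along its arc.

```bash
python3 -m jog '{"jaw":[5,5,5,5,5,5,5,5],"slide":[[0,0,-0.013],[-0.006,-0.041,0],[-0.011,-0.040,0],[-0.016,-0.0385,0],[-0.020,-0.036,0],[-0.025,-0.0335,0],[-0.029,-0.030,0],[0,0,0]],"spin":[0,0,0,0,0,0,0,0]}'
python3 -c "
from h import *
o,r=pose();print(c(o['ee_pos'])-[-20,-135],o['ft_force'])"
```

```text
clock: 39.55
ee_pos: [0.5504, -0.0691, 0.086]
eef_rot: [-0.0, 0.998, 0.058, 0.001]
ft_force: [3.6, 5.3, -4.9]
opening: 0.0116
grip_force: 59.4
[34.15068776 38.2321411 ] [ 3.64289783  5.34559654 -4.93181697]
```

```bash
python3 -m jog '{"jaw":[5,5,5,5,5,5,5,5,5],"slide":[[-0.032,-0.026,0],[-0.035,-0.022,0],[-0.038,-0.0175,0],[-0.040,-0.0126,0],[-0.041,-0.0076,0],[-0.0415,-0.0025,0],[0,0,0],[0,0,0],[0,0,0]],"spin":[0,0,0,0,0,0,0,0,0]}'
python3 -c "
from h import *
o,r=pose();print(c(o['ee_pos'])-[-20,-135],o['ft_force'])"
```

```text
clock: 40.45
ee_pos: [0.515, -0.0617, 0.0859]
eef_rot: [0.0, 0.998, 0.057, 0.001]
ft_force: [4.0, -1.4, -5.2]
opening: 0.0119
grip_force: 59.9
[-0.23171782 49.69529095] [ 4.0104437  -1.40411995 -5.1740396 ]
```

```bash
python3 -m jog '{"jaw":[30,40,40,40,40,40,40,40,40,40,40,40],"slide":[[0,0,0],[0,0,0],[0,0,0],[0,0,-0.15],[0,0,-0.2],[0,0,-0.2],[0.1,-0.2,-0.1],[0.1,-0.3,0],[0,-0.3,0],[0,-0.3,0],[0,-0.3,0],[0,-0.2,0]],"spin":[0,0,0,0,0,0,0,0,0,0,0,0]}'
python3 - <<'E'
from h import *
im,d=shot('top','t9.png')
n='top';hsv=cv2.cvtColor(im,cv2.COLOR_RGB2HSV)
u,v=proj('top',[*w(-20,-105),.068]);print(u,v)
q=np.zeros(im.shape[:2],np.uint8);q[int(v)-25:int(v)+25,int(u)-35:int(u)+35]=1
for nm,mm,z in(('bar',(hsv[...,1]<70)&(hsv[...,2]>90),.068),('knob',im.max(2)<75,.082)):
    ys,xs=np.nonzero(mm*q);P=np.array([c(ray(n,x,y,z)) for x,y in zip(xs,ys)],np.float32)
    print(nm,len(P),P.mean(0),cv2.minAreaRect(P))
cv2.imwrite('pics/c9.png',np.hstack([cv2.resize(im[130:280,190:370,::-1],(480,400)),cv2.resize(capture('side')[0][130:300,200:350,::-1],(320,400))]))
o,r=pose();print(o['ee_pos'],c(o['ee_pos']))
C=cloud('top',d).reshape(-1,3);P=C[(abs(C[:,2]-.06)<.004)&(C[:,0]>.3)&(C[:,0]<.7)&(abs(C[:,1])<.25)][:,:2]
print(len(P),cv2.minAreaRect((P*1000).astype(np.float32)))
E
```

```text
clock: 41.65
ee_pos: [0.5157, 0.1841, 0.1833]
eef_rot: [-0.001, 0.998, 0.058, -0.0]
ft_force: [0.1, -0.4, 0.1]
opening: 0.0401
grip_force: 0.0
314.55972554223814 226.36002690287393
bar 174 [ -18.127481 -112.20819 ] ((1.785757064819336, -87.95013427734375), (123.15031433105469, 50.583839416503906), 47.61579513549805)
knob 31 [-19.33304 -83.69013] ((7.626548767089844, -70.12071990966797), (77.01227569580078, 14.712862968444824), 27.343233108520508)
[0.51542817 0.18611819 0.18315436] [  8.849601   160.77160888]
8381 ((524.0867309570312, 9.13916015625), (196.09036254882812, 290.4391784667969), 6.76618766784668)
```

View pics/c9.png

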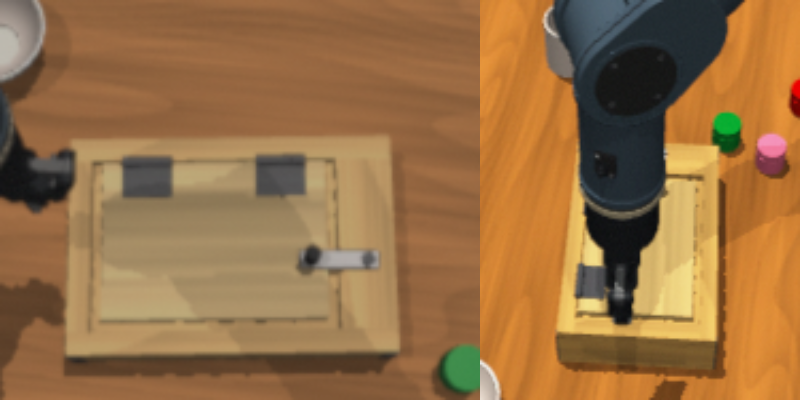

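The lid is shut and the bar lies across it, from about (300,258) to (379,260) in the crop. I'll measure its angle more tightly, along with the stylus.

Run:
```python
from h import *
im=cv2.cvtColor(cv2.imread('pics/t9.png'),cv2.COLOR_BGR2RGB);n='top';hsv=cv2.cvtColor(im,cv2.COLOR_RGB2HSV)
mm=(hsv[...,1]<75)&(hsv[...,2]>80)
ys,xs=np.nonzero(mm);P=np.array([c(ray(n,x,y,.068)) for x,y in zip(xs,ys)],np.float32)
P=P[(abs(P[:,0]+18)<22)&(P[:,1]>-155)&(P[:,1]<-90)]
l=cv2.fitLine(P,cv2.DIST_HUBER,0,.1,.1).ravel();print(len(P),P.mean(0),l,'angle from +y deg',np.degrees(np.arctan2(-l[0],l[1])),cv2.minAreaRect(P))
# stylus/stand
for n,f in(('top','top1'),('side','side1')):
    C=cloud(n,np.load('pics/%s.png.npy'%f))
    P=C.reshape(-1,3);I=cv2.imread('pics/%s.png'%f).reshape(-1,3)
    for z0,t in((.09,'stand'),(.155,'handle'),(.095,'collar')):
        m=(abs(P[:,2]-z0)<.0035)&(abs(P[:,1]-.322)<.06)&(abs(P[:,0]-.5)<.06);Q=(P[m][:,:2]*1000).astype(np.float32)
        print(n,t,len(Q),np.round(P[m].mean(0),4),cv2.minAreaRect(Q) if len(Q)>4 else '')
```

```text
Traceback (most recent call last):
  File "h.py", line 8, in ray
    K,Rm,t=cam(n);o=-Rm.T@t;d=Rm.T@np.linalg.inv(K)@np.array([u,v,1.]);return o+d*(z-o[2])/d[2]
           ~~~^^^
  File "h.py", line 5, in cam
    m=camera_model(n);K=np.array([[m['fx'],0,m['cx']],[0,m['fy'],m['cy']],[0,0,1]])
ValueError: time passes only in moves, steps and waits
```

```bash
sed -i 's/^def cam(n):/import functools\n@functools.lru_cache\ndef cam(n):/' h.py
python3 - <<'E'
from h import *
im=cv2.cvtColor(cv2.imread('pics/t9.png'),cv2.COLOR_BGR2RGB);n='top';hsv=cv2.cvtColor(im,cv2.COLOR_RGB2HSV)
mm=(hsv[...,1]<75)&(hsv[...,2]>80)
ys,xs=np.nonzero(mm);P=np.array([c(ray(n,x,y,.068)) for x,y in zip(xs,ys)],np.float32)
P=P[(abs(P[:,0]+18)<22)&(P[:,1]>-155)&(P[:,1]<-90)]
l=cv2.fitLine(P,cv2.DIST_HUBER,0,.1,.1).ravel();print(len(P),P.mean(0),l,'angle from +y deg',np.degrees(np.arctan2(-l[0],l[1])),cv2.minAreaRect(P))
for n,f in(('top','top1'),('side','side1')):
    P=cloud(n,np.load('pics/%s.png.npy'%f)).reshape(-1,3)
    for z0,t in((.09,'stand'),(.155,'handle'),(.095,'collar')):
        m=(abs(P[:,2]-z0)<.0035)&(abs(P[:,1]-.322)<.06)&(abs(P[:,0]-.5)<.06);Q=(P[m][:,:2]*1000).astype(np.float32)
        print(n,t,len(Q),np.round(P[m].mean(0),4),cv2.minAreaRect(Q) if len(Q)>4 else '')
E
```

```text
160 [ -21.649082 -117.942795] [ 8.35392717e-03  9.99965131e-01 -2.15249710e+01 -1.18018906e+02] angle from +y deg -0.4786503 ((-20.476661682128906, -117.73932647705078), (51.81636428833008, 16.640178680419922), 89.2754135131836)
top stand 911 [0.4952 0.3196 0.0907] ((497.807373046875, 322.77813720703125), (80.8153305053711, 81.61318969726562), 13.667013168334961)
top handle 71 [0.4995 0.3203 0.1553] ((500.0530090332031, 320.7729187011719), (17.756515502929688, 18.2561092376709), 2.9729044437408447)
top collar 418 [0.4956 0.3192 0.0932] ((497.5567932128906, 321.9906311035156), (79.9647445678711, 79.74283599853516), 13.587422370910645)
side stand 784 [0.4974 0.3287 0.0899] ((498.8763732910156, 324.546875), (79.83871459960938, 82.4609375), 13.481460571289062)
side handle 54 [0.501  0.3239 0.1544] ((501.1141052246094, 323.0640563964844), (17.869688034057617, 19.118751525878906), 3.5118701457977295)
side collar 251 [0.4985 0.329  0.0933] ((498.2723388671875, 325.99462890625), (78.52626037597656, 79.3091049194336), 14.037370681762695)
```

The button is at 1.56 rad. The stand centre is (0.498, 0.3235) and the handle (0.5005, 0.322). I'll move over the stylus.

```bash
python3 -c "
from h import *
go((.5005,.322),.2)"
python3 -m jog '{"jaw":[50,50,50,50,50,50,50,50,50,50],"slide":[[0,-0.1,-0.11],[0,-0.2,0],[0,-0.25,0],[0,-0.2,0],[0,-0.12,0],[0,-0.04,0],[0,0,0],[0,0,0],[0,0,0],[0,0,0]],"spin":[0,0,0,0,0,0,0,0,0,0]}'
python3 -c "
from h import *
go((.5005,.322),.122)"
```

```text
to [0.5005 0.322 ] 0.2 slide total [ 0.011 -0.912 -0.11 ] yaw err deg -89.68
clock: 42.75
ee_pos: [0.5019, 0.3149, 0.1999]
eef_rot: [0.0, 0.998, 0.056, 0.0]
ft_force: [0.5, -0.5, 0.8]
opening: 0.0503
grip_force: 0.0
to [0.5005 0.322 ] 0.122 slide total [-0.004 -0.048  0.519] yaw err deg -90.2
```

```bash
python3 -m jog '{"jaw":[50,50,50,50,50,50,50,5,5,5,5,5],"slide":[[-0.006,-0.045,0],[0,0,0.12],[0,0,0.15],[0,0,0.15],[0,0,0.09],[0,0,0],[0,0,0],[0,0,0],[0,0,0],[0,0,0],[0,0,0],[0,0,0]],"spin":[0,0,0,0,0,0,0,0,0,0,0,0]}'
python3 -c "
from h import *
o,r=pose();print(o['ee_pos'],o['ft_force'],o['ft_torque'])"
```

```text
clock: 43.95
ee_pos: [0.5002, 0.3231, 0.1242]
eef_rot: [-0.0, 0.998, 0.057, 0.001]
ft_force: [-0.5, -0.7, 6.7]
opening: 0.0173
grip_force: 58.5
[0.5002301  0.32309293 0.12422057] [-0.52185068 -0.6587422   6.66450319] [-0.08277642  0.15846752 -0.00824906]
```

```bash
python3 -m jog '{"jaw":[5,5,5,5,5,5,5,5,5,5],"slide":[[0,0,-0.05],[0,0,-0.1],[0,0,-0.15],[0,0,-0.2],[0,0,-0.2],[0,0,-0.1],[0,0,-0.04],[0,0,0],[0,0,0],[0,0,0]],"spin":[0,0,0,0,0,0,0,0,0,0]}'
python3 - <<'E'
from h import *
o,r=pose();p=o['ee_pos'];print(p,o['ft_force'])
for n in('top','side'):
    im,d=shot(n,n+'10.png')
    u,v=proj(n,p);ut,vt=proj(n,p-[0,0,.109]);print(n,'tcp',u,v,'tip exp',ut,vt)
    b=im[int(vt)-50:int(vt)+30,int(ut)-50:int(ut)+50,::-1];cv2.imwrite('pics/x_%s.png'%n,cv2.resize(b,(400,320),interpolation=cv2.INTER_CUBIC))
cv2.imwrite('pics/c10.png',np.hstack([cv2.imread('pics/x_top.png'),cv2.imread('pics/x_side.png')]))
go(w(55,105),.184)
E
```

```text
clock: 44.95
ee_pos: [0.4993, 0.3225, 0.2481]
eef_rot: [0.001, 0.998, 0.057, -0.001]
ft_force: [0.1, -0.6, -0.6]
opening: 0.0174
grip_force: 58.4
[0.49927271 0.3224546  0.24805675] [ 0.06108279 -0.64155548 -0.62454734]
top tcp 111.9410865394503 197.1946599494063 tip exp 132.3094369523927 209.84568705481166
side tcp 263.1445928930668 290.17952544782145 tip exp 263.73223306101033 315.3473415573378
to [0.5677 0.136 ] 0.184 slide total [0.311 1.287 0.429] yaw err deg -90.1
```

View pics/c10.png

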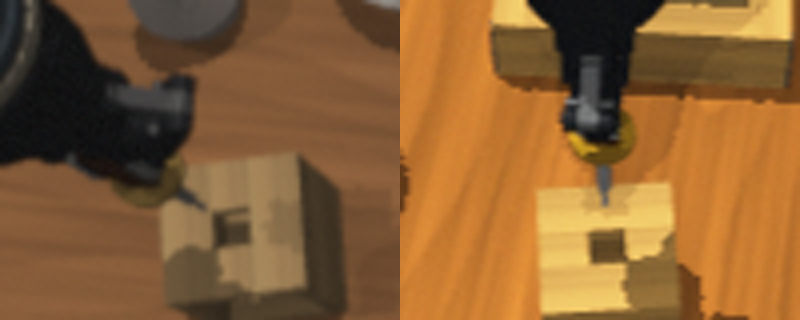

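The stylus hangs straight from the gripper, with its point where expected in both views (within 1 px of (132,210) and (264,315)). I'll move over the seam start.

```bash
python3 -m jog '{"jaw":[5,5,5,5,5,5,5,5,5,5,5,5],"slide":[[0.02,0.1,0],[0.05,0.2,0],[0.06,0.25,0],[0.06,0.25,0],[0.05,0.2,0],[0.04,0.15,0],[0.03,0.1,0],[0,0.037,0.1],[0,0,0.2],[0,0,0.12],[0,0,0],[0,0,0]],"spin":[0,0,0,0,0,0,0,0,0,0,0,0]}'
python3 -m jog '{"jaw":[5,5,5,5,5],"slide":[[0,0,0],[0,0,0],[0,0,0],[0,0,0],[0,0,0]],"spin":[0,0,0,0,0]}'
python3 - <<'E'
from h import *
o,r=pose();p=o['ee_pos'];print(p,c(p),o['ft_force'],o['q'].round(2))
im,d=shot('side','s11.png');ut,vt=proj('side',p-[0,0,.109]);print(ut,vt)
u,v=int(ut),int(vt)
cv2.imwrite('pics/c11.png',cv2.resize(im[v-45:v+30,u-60:u+60,::-1],(800,500),interpolation=cv2.INTER_CUBIC))
for q in((55,105,.06),(55,100,.06),(55,110,.06),(55,130,.06)):
    a=proj('side',[*w(*q[:2]),q[2]]);print(q,((a-[u-60,v-45])*6.667).round())
E
```

```text
clock: 46.25
ee_pos: [0.568, 0.1362, 0.1865]
eef_rot: [0.0, 0.998, 0.057, -0.0]
ft_force: [0.4, -0.4, 0.2]
opening: 0.0168
grip_force: 58.5
clock: 46.75
ee_pos: [0.568, 0.1363, 0.1865]
eef_rot: [-0.0, 0.998, 0.057, 0.0]
ft_force: [0.1, -0.7, -1.4]
opening: 0.0172
grip_force: 58.5
[0.56796944 0.13631061 0.18649137] [ 55.28885433 105.23084553] [ 0.06745723 -0.71982227 -1.41587497] [-0.31  0.49 -0.    1.76  0.    0.89 -1.78]
251.18212235747734 259.6454835920039
(55, 105, 0.06) [403. 329.]
(55, 100, 0.06) [404. 319.]
(55, 110, 0.06) [402. 340.]
(55, 130, 0.06) [398. 382.]
```

View pics/c11.png

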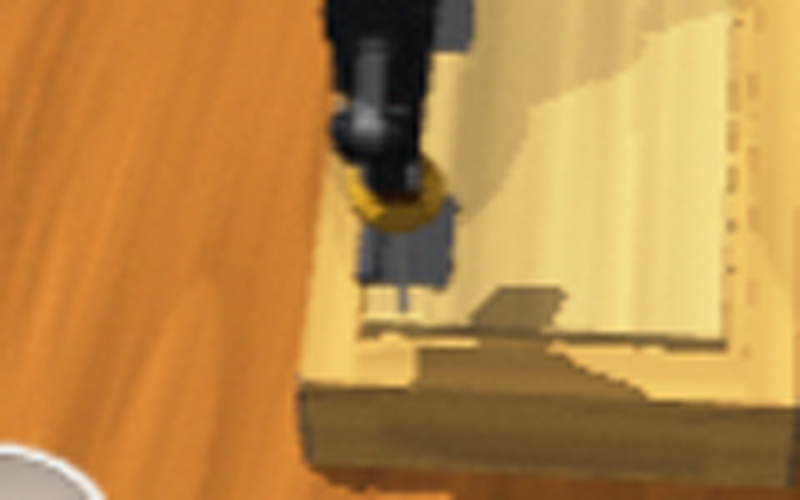

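The point is at crop (403,308), directly above the dark groove line at about (403,333) once its height is allowed for. I'll lower it in.

```bash
python3 -m jog '{"jaw":[5,5,5,5,5,5],"slide":[[0,0,0.05],[0,0,0.05],[0,0,0.03],[0,0,0],[0,0,0],[0,0,0]],"spin":[0,0,0,0,0,0]}'
python3 -m jog '{"jaw":[5,5,5,5,5,5],"slide":[[0,0,0.01],[0,0,0.01],[0,0,0.01],[0,0,0],[0,0,0],[0,0,0]],"spin":[0,0,0,0,0,0]}'
```

```text
clock: 47.4
ee_pos: [0.568, 0.1363, 0.1669]
eef_rot: [-0.0, 0.998, 0.057, 0.0]
ft_force: [-0.6, 0.2, 0.2]
opening: 0.0173
grip_force: 58.5
clock: 48.0
ee_pos: [0.5679, 0.1363, 0.1623]
eef_rot: [-0.0, 0.998, 0.057, 0.0]
ft_force: [0.2, -0.6, -1.2]
opening: 0.0173
grip_force: 58.5
```

The point is in the groove at z≈53 mm with no contact. I'll feel for the walls gently.

```bash
for i in 1; do
python3 -m jog '{"jaw":[5,5,5,5,5],"slide":[[0,0.0067,0.003],[0,0.0067,0],[0,0,0],[0,0,0],[0,0,0]],"spin":[0,0,0,0,0]}' | grep -E 'ee_pos|ft'
python3 -m jog '{"jaw":[5,5,5,5],"slide":[[0,0.0067,0],[0,0,0],[0,0,0],[0,0,0]],"spin":[0,0,0,0]}' | grep -E 'ee_pos|ft'
python3 -m jog '{"jaw":[5,5,5,5,5,5,5],"slide":[[0,-0.0133,0],[0,-0.0133,0],[0,-0.0067,0],[0,0,0],[0,0,0],[0,0,0],[0,0,0]],"spin":[0,0,0,0,0,0,0]}' | grep -E 'ee_pos|ft'
python3 -m jog '{"jaw":[5,5,5,5],"slide":[[0,-0.0067,0],[0,0,0],[0,0,0],[0,0,0]],"spin":[0,0,0,0]}' | grep -E 'ee_pos|ft'
done
```

```text
ee_pos: [0.5681, 0.1343, 0.1618]
ft_force: [0.6, 0.5, -0.5]
ee_pos: [0.5682, 0.1333, 0.1618]
ft_force: [-0.2, -0.1, -0.4]
ee_pos: [0.5677, 0.1381, 0.1618]
ft_force: [0.6, -0.0, -0.6]
ee_pos: [0.5676, 0.1391, 0.1618]
ft_force: [0.5, -0.4, -0.5]
```

No contact across 5.8 mm, so the groove's 6 mm play is centred at y≈0.1362, as computed. I'll re-centre and feel for the floor.

```bash
python3 -m jog '{"jaw":[5,5,5,5,5,5],"slide":[[0,0.01,0],[0,0.0088,0],[0,0,0.0067],[0,0,0],[0,0,0],[0,0,0]],"spin":[0,0,0,0,0,0]}' | grep -E 'ee_pos|ft'
python3 -m jog '{"jaw":[5,5,5,5],"slide":[[0,0,0.0067],[0,0,0],[0,0,0],[0,0,0]],"spin":[0,0,0,0]}' | grep -E 'ee_pos|ft'
python3 -c "
from h import *
o,r=pose();print(c(o['ee_pos']),o['ft_force'],np.degrees(np.arctan2(*r.as_matrix()[:2,0][::-1])))"
```

```text
ee_pos: [0.5681, 0.1363, 0.161]
ft_force: [-0.6, -1.8, 4.5]
ee_pos: [0.5683, 0.1364, 0.1606]
ft_force: [-1.4, -1.8, 11.0]
[ 55.59529195 105.2377948 ] [-1.39467124 -1.81065976 11.02944671] 6.520950538149206
```

The floor is touched at TCP z = 0.161. I'll ease off so the point just skims it, and rake at 3 mm per row.

```bash
python3 -m jog '{"jaw":[5,5,5,5,5,5,5,5,5,5,5,5],"slide":[[0,0,-0.009],[0,0,0],[-0.02,0,0],[-0.02,0,0],[-0.02,0,0],[-0.02,0,0],[-0.02,0,0],[-0.02,0,0],[-0.02,0,0],[-0.02,0,0],[-0.02,0,0],[-0.02,0,0]],"spin":[0,0,0,0,0,0,0,0,0,0,0,0]}' | grep -E 'ee_pos|ft'
python3 -c "
from h import *
o,r=pose();print(c(o['ee_pos']),o['ft_force'])"
```

```text
ee_pos: [0.5378, 0.133, 0.1611]
ft_force: [1.4, 0.8, 2.0]
[ 24.95819502 105.3887853 ] [1.39982499 0.78550404 2.00971427]
```

```bash
python3 -m jog '{"jaw":[5,5,5,5,5,5,5,5,5,5,5,5],"slide":[[-0.02,0.0004,0],[-0.02,0.0004,0],[-0.02,0,0],[-0.02,0,0],[-0.02,0,0],[-0.02,0,0],[-0.02,0,0],[-0.02,0,0],[-0.02,0,0],[-0.02,0,0],[-0.02,0,0],[-0.02,0,0]],"spin":[0,0,0,0,0,0,0,0,0,0,0,0]}' | grep -E 'ee_pos|ft'
python3 -m jog '{"jaw":[5,5,5,5,5,5,5,5,5,5,5,5],"slide":[[-0.02,0,0],[-0.02,0,0],[-0.02,0,0],[-0.02,0,0],[-0.02,0,0],[-0.02,0,0],[-0.02,0,0],[-0.02,0,0],[-0.02,0,0],[-0.02,0,0],[-0.02,0,0],[-0.02,0,0]],"spin":[0,0,0,0,0,0,0,0,0,0,0,0]}' | grep -E 'ee_pos|ft'
python3 -c "
from h import *
o,r=pose();print(c(o['ee_pos']),o['ft_force'])"
```

```text
ee_pos: [0.5021, 0.1288, 0.1611]
ft_force: [0.7, 0.7, 1.6]
ee_pos: [0.4663, 0.1247, 0.1611]
ft_force: [0.1, 0.3, 1.4]
[-47.05288647 105.41754621] [0.07207542 0.30268274 1.40883024]
```

```bash
python3 -m jog '{"jaw":[5,5,5,5,5,5,5,5,5,5,5,5],"slide":[[-0.02,0,0],[-0.02,0,0],[-0.02,0,0],[-0.02,0,0],[-0.02,0,0],[-0.02,0,0],[-0.02,0,0],[-0.02,0,0],[-0.02,0,0],[-0.008,0,0],[0,0,0],[0,0,0]],"spin":[0,0,0,0,0,0,0,0,0,0,0,0]}' | grep -E 'ee_pos|ft'
python3 -m jog '{"jaw":[5,5,5,5],"slide":[[-0.01,0,0],[-0.004,0,0],[0,0,0],[0,0,0]],"spin":[0,0,0,0]}' | grep -E 'ee_pos|ft'
python3 -c "
from h import *
o,r=pose();print(c(o['ee_pos']),o['ft_force'])"
```

```text
ee_pos: [0.4383, 0.1215, 0.1611]
ft_force: [0.1, -0.5, 2.2]
ee_pos: [0.4365, 0.1213, 0.1611]
ft_force: [0.9, 0.3, 0.8]
[-77.06411992 105.50225304] [0.86731011 0.33844456 0.77270138]
```

```bash
python3 -m jog '{"jaw":[5,5,5,5],"slide":[[-0.005,0,0],[0,0,0],[0,0,0],[0,0,0]],"spin":[0,0,0,0]}' | grep -E 'ee_pos|ft'
python3 -m jog '{"jaw":[5,5,5,5],"slide":[[-0.005,0,0],[0,0,0],[0,0,0],[0,0,0]],"spin":[0,0,0,0]}' | grep -E 'ee_pos|ft'
python3 -c "
from h import *
o,r=pose();print(c(o['ee_pos']),o['ft_force'])"
```

```text
ee_pos: [0.4357, 0.1212, 0.1611]
ft_force: [0.5, 0.2, 1.8]
ee_pos: [0.435, 0.1211, 0.1611]
ft_force: [1.1, -0.0, 0.2]
[-78.53451869 105.45211616] [ 1.08953722 -0.01004992  0.16442062]
```

```bash
python3 -m jog '{"jaw":[5,5,5,5,5,5,5,5,5,5,5,5],"slide":[[0.0167,0,0],[0,0.02,0],[0,0.02,0],[0,0.02,0],[0,0.02,0],[0,0.02,0],[0,0.02,0],[0,0.02,0],[0,0.02,0],[0,0.02,0],[0,0.02,0],[0,0.02,0]],"spin":[0,0,0,0,0,0,0,0,0,0,0,0]}' | grep -E 'ee_pos|ft'
python3 -c "
from h import *
o,r=pose();print(c(o['ee_pos']),o['ft_force'])"
```

```text
ee_pos: [0.4412, 0.0883, 0.1611]
ft_force: [-0.0, 0.8, 1.3]
[-76.13171112  72.21032548] [-0.02719984  0.83341883  1.25144017]
```

```bash
python3 -m jog '{"jaw":[5,5,5,5,5,5,5,5,5,5,5,5],"slide":[[0,0.02,0],[0,0.02,0],[0,0.02,0],[0,0.02,0],[0,0.02,0],[0,0.02,0],[0,0.02,0],[0,0.02,0],[0,0.02,0],[0,0.02,0],[0,0.02,0],[0,0.02,0]],"spin":[0,0,0,0,0,0,0,0,0,0,0,0]}' | grep -E 'ee_pos|ft'
python3 -m jog '{"jaw":[5,5,5,5,5,5,5,5,5,5,5,5],"slide":[[0,0.02,0],[0,0.02,0],[0,0.02,0],[0,0.02,0],[0,0.02,0],[0,0.02,0],[0,0.02,0],[0,0.02,0],[0,0.02,0],[0,0.02,0],[0,0.02,0],[0,0.02,0]],"spin":[0,0,0,0,0,0,0,0,0,0,0,0]}' | grep -E 'ee_pos|ft'
python3 -c "
from h import *
o,r=pose();print(c(o['ee_pos']),o['ft_force'])"
```

```text
ee_pos: [0.4453, 0.0526, 0.1611]
ft_force: [0.0, 0.6, 0.9]
ee_pos: [0.4494, 0.0168, 0.1611]
ft_force: [-0.1, 1.0, 0.6]
[-76.25218233   0.22653463] [-0.14287263  1.02965313  0.55295334]
```

```bash
python3 -m jog '{"jaw":[5,5,5,5,5,5,5,5,5,5,5,5],"slide":[[0.0004,0.02,0],[0.0004,0.02,0],[0.0004,0.02,0],[0,0.02,0],[0,0.02,0],[0,0.02,0],[0,0.02,0],[0,0.02,0],[0,0.02,0],[0,0.02,0],[0,0.02,0],[0,0.02,0]],"spin":[0,0,0,0,0,0,0,0,0,0,0,0]}' | grep -E 'ee_pos|ft'
python3 -m jog '{"jaw":[5,5,5,5,5,5,5,5,5,5,5,5],"slide":[[0,0.02,0],[0,0.02,0],[0,0.02,0],[0,0.02,0],[0,0.02,0],[0,0.02,0],[0,0.02,0],[0,0.02,0],[0,0.02,0],[0,0.02,0],[0,0.02,0],[0,0.02,0]],"spin":[0,0,0,0,0,0,0,0,0,0,0,0]}' | grep -E 'ee_pos|ft'
python3 -c "
from h import *
o,r=pose();print(c(o['ee_pos']),o['ft_force'])"
```

```text
ee_pos: [0.4537, -0.0189, 0.1611]
ft_force: [-0.5, 0.8, 0.8]
ee_pos: [0.4578, -0.0547, 0.1611]
ft_force: [-0.2, 1.0, 1.7]
[-76.23158094 -71.79083671] [-0.20113882  0.98874049  1.6501891 ]
```

```bash
python3 -m jog '{"jaw":[5,5,5,5,5,5,5,5,5,5,5],"slide":[[0,0.02,0],[0,0.02,0],[0,0.02,0],[0,0.02,0],[0,0.02,0],[0,0.02,0],[0,0.02,0],[0,0.02,0],[0,0.004,0],[0,0,0],[0,0,0]],"spin":[0,0,0,0,0,0,0,0,0,0,0]}' | grep -E 'ee_pos|ft'
python3 -c "
from h import *
o,r=pose();print(c(o['ee_pos']),o['ft_force'])"
python3 -m jog '{"jaw":[5,5,5,5,5,5,5,5,5],"slide":[[0,0,-0.04],[0,0,-0.08],[0,0,-0.12],[0,0,-0.15],[0,0,-0.15],[0,0,-0.1],[0,0,0],[0,0,0],[0,0,0]],"spin":[0,0,0,0,0,0,0,0,0]}'
python3 -c "
from h import *
go((.5000,.3235),.255)"
```

```text
ee_pos: [0.4606, -0.079, 0.1611]
ft_force: [0.5, -0.3, 0.5]
[-76.24834953 -96.28686584] [ 0.48614353 -0.26411811  0.50087537]
clock: 65.0
ee_pos: [0.46, -0.0788, 0.2563]
eef_rot: [-0.0, 0.998, 0.057, -0.001]
ft_force: [-0.8, -0.0, 0.1]
opening: 0.0177
grip_force: 58.6
to [0.5    0.3235] 0.255 slide total [ 0.57  -2.634  0.009] yaw err deg -90.09
```

The rake is complete, ending at case y −96. I'll carry the stylus back over its stand.

```bash
python3 -m jog '{"jaw":[5,5,5,5,5,5,5,5,5,5,5,5],"slide":[[0.02,-0.1,0],[0.05,-0.2,0],[0.055,-0.26,0],[0.055,-0.27,0],[0.055,-0.27,0],[0.055,-0.27,0],[0.055,-0.27,0],[0.055,-0.27,0],[0.055,-0.26,0],[0.05,-0.22,0],[0.04,-0.15,0],[0.025,-0.094,0]],"spin":[0,0,0,0,0,0,0,0,0,0,0,0]}'
python3 -m jog '{"jaw":[5,5,5,5,5,5,5],"slide":[[0,0,0],[0,0,0],[0,0,0],[0,0,0],[0,0,0],[0,0,0],[0,0,0]],"spin":[0,0,0,0,0,0,0]}'
python3 -c "
from h import *
go((.5000,.3231),.126)"
```

```text
clock: 66.2
ee_pos: [0.4999, 0.3254, 0.2557]
eef_rot: [0.0, 0.998, 0.058, -0.001]
ft_force: [0.4, -0.1, -0.9]
opening: 0.0174
grip_force: 58.6
clock: 66.9
ee_pos: [0.5006, 0.3232, 0.2572]
eef_rot: [-0.0, 0.998, 0.057, 0.0]
ft_force: [0.2, 0.2, -0.5]
opening: 0.0174
grip_force: 58.6
to [0.5    0.3231] 0.126 slide total [-0.004 -0.     0.875] yaw err deg -90.11
```

```bash
python3 -m jog '{"jaw":[5,5,5,5,5,5,5,5,5,5,5,5],"slide":[[-0.004,0,0.1],[0,0,0.12],[0,0,0.12],[0,0,0.12],[0,0,0.12],[0,0,0.12],[0,0,0.1],[0,0,0.05],[0,0,0.02],[0,0,0],[0,0,0],[0,0,0]],"spin":[0,0,0,0,0,0,0,0,0,0,0,0]}'
python3 -m jog '{"jaw":[5,5,5,5],"slide":[[0,0,0.007],[0,0,0],[0,0,0],[0,0,0]],"spin":[0,0,0,0]}'
```

```text
clock: 68.1
ee_pos: [0.5003, 0.3235, 0.1274]
eef_rot: [-0.0, 0.998, 0.057, 0.001]
ft_force: [0.9, -0.1, -0.8]
opening: 0.0176
grip_force: 58.6
clock: 68.5
ee_pos: [0.5, 0.3233, 0.1257]
eef_rot: [-0.0, 0.998, 0.057, 0.0]
ft_force: [0.1, 0.6, -0.7]
opening: 0.017
grip_force: 58.6
```

```bash
python3 -m jog '{"jaw":[5,5,5,20,30,45,50,50,50,50],"slide":[[0,0,0.01],[0,0,0],[0,0,0],[0,0,0],[0,0,0],[0,0,0],[0,0,0],[0,0,0],[0,0,0],[0,0,0]],"spin":[0,0,0,0,0,0,0,0,0,0]}'
python3 -m jog '{"jaw":[50,50,50,50,50,50,50,50,50,50,50,50],"slide":[[0,0,-0.05],[0,0,-0.15],[0,0,-0.2],[0,0,-0.3],[0,0,-0.3],[0,0,-0.2],[-0.1,0,0],[-0.2,0,0],[-0.2,0,0],[0,0,0],[0,0,0],[0,0,0]],"spin":[0,0,0,0,0,0,0,0,0,0,0,0]}'
python3 - <<'E'
from h import *
im,d=shot('top','t12.png');im2,d2=shot('side','s12.png')
cv2.imwrite('pics/c12.png',np.hstack([cv2.resize(im[120:340,100:460,::-1],(480,293)),cv2.resize(im2[130:370,170:380,::-1],(320,366))[:293]]) if 0 else np.hstack([cv2.resize(im[130:280,100:370,::-1],(470,400)),cv2.resize(im2[170:370,200:350,::-1],(320,400))]))
for n,dd in(('top',d),('side',d2)):
    P=cloud(n,dd).reshape(-1,3)
    m=(abs(P[:,2]-.155)<.004)&(abs(P[:,1]-.322)<.04)&(abs(P[:,0]-.5)<.04);print(n,m.sum(),P[m].mean(0))
    C=P;q=(C[:,:2]-O)*1000;X=q@EX;Y=q@EY;m=(abs(X)<60)&(Y>-70)&(Y<90)&(P[:,2]<.075);A=np.c_[X[m],Y[m],np.ones(m.sum())];print(m.sum(),np.linalg.lstsq(A,P[m][:,2]*1000,rcond=None)[0] if m.sum()>50 else '')
pots()
E
```

```text
clock: 69.5
ee_pos: [0.5, 0.3233, 0.1241]
eef_rot: [0.0, 0.998, 0.057, 0.0]
ft_force: [0.5, 0.4, -0.2]
opening: 0.05
grip_force: 0.0
clock: 70.7
ee_pos: [0.4263, 0.3147, 0.3045]
eef_rot: [-0.0, 0.998, 0.057, 0.0]
ft_force: [-0.3, -0.4, 0.5]
opening: 0.0497
grip_force: 0.0
top 71 [0.49890054 0.32160496 0.15533041]
3356 [ 5.04114912e-03 -6.03034888e-04  6.10185005e+01]
side 56 [0.50115389 0.3258253  0.15460461]
1324 [7.80678511e-03 2.46428225e-03 5.93238562e+01]
top [365. 267.] 248 [ 0.4376 -0.2094] rgb [ 56. 117.  63.]
top [352. 295.] 258 [ 0.3712 -0.1824] rgb [156. 107. 122.]
top [398. 317.] 270 [ 0.3323 -0.2924] rgb [153.  43.  39.]
side [336. 192.] 107 [ 0.3725 -0.1786] rgb [225. 129. 164.]
```

View pics/c12.png

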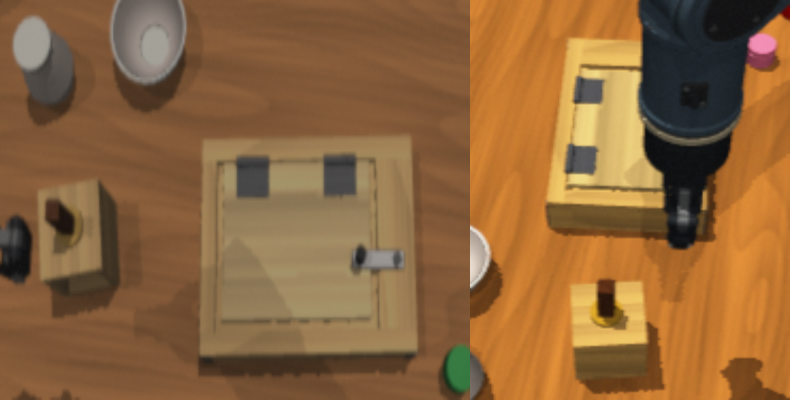

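The stylus hangs upright in its stand at crop (60,215). The lid is shut, the turnbutton is square across it, and the gripper is clear of everything. I'll hand in.

```bash
python3 -c "
from rig import *
print(finish_job())"
```

```text
the job is handed in; nothing more can be done
None
```

The job is handed in, and my last camera check showed everything in place: all four pots in the case, the lid flush, the turnbutton across it at about 1.56 rad, the joint raked along the side and front, and the stylus back in its stand.

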